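# Lock the wreath stand's arm with its hairpin clip

## Robot

A 7-joint arm with a two-finger parallel gripper is mounted at the origin on the work surface. World frame = base frame: x ahead of the robot, y to its left, z up, the work surface at z = 0. Lengths are in m, angles in degrees, forces in N, time in s.
With the tool pointing down it reaches from about 0.425 to 0.875 m from the base axis. Payload 4.7 kg.
Tool frame: the origin (TCP) lies midway between the tips of the shut fingers; the grasp point (between the pads) lies 19 mm behind it; y points along the fingers, x is the direction in which the jaws open and shut, and the axes are right-handed (so a half turn about y gives the same grasp; the last joint's range is limited). The gripper opens to 87 mm and grips with 3 to 60 N. Pads are 19 mm wide; open, the fingers measure 117 mm over their backs; the gripper's body (75 mm by 190 mm) begins 51 mm behind the grasp point.
Start: joints at [-71.729, 18.392, -4.016, 83.108, 1.295, 78.541, -3.26], TCP at [0.195, 0.62, 0.223] pointing down, gripper open.
Joint ranges: [-163.93, 163.93], [-17.29, 119.83], [-79.2, 71.16], [3.27, 140.29], [-89.18, 269.18], [5.43, 117.66], [-154.24, 154.24]. Speed limits (degrees/s): [147.25, 147.25, 180, 180, 180, 180, 180].

## Interface

Orientations are given as [roll, pitch, yaw] about the fixed x, y, z axes, in that order (R = Rz(yaw) Ry(pitch) Rx(roll)).
In Python, from cell import env gives the robot as it stands.
- The arm moves only by the tool carry_out, never from a script. Its argument "targets" is a list of rows, each a list of 2 entries, a list of its own where there are three numbers: the shift along the tool's x, y, z in mm, then the turn, a rotation vector about the tool's x, y, z in degrees. A call has 1 to 12 rows; each row shifts and turns the commanded pose from where the row before left it, along the tool's axes as they then stand; what a row does not reach is not made up. A row lasts 1/10 s, in which the tool goes at most 50 mm and 8.59 degrees, less where a joint would pass 70% of its speed; a pose out of reach is approached as far as the arm can. A call with a gripper value outside its range is refused whole. "jaw" is the opening, from 0 (shut) to 1 (fully open), set as the call begins (left out, the last holds). The fingers move at their own pace and stop on an object; "squeeze" is the grip in N (left out, the last holds). Time passes only in rows, so rows that do not move let the fingers close. It gives the time, the measured TCP pose, the force and the opening at its end, in the units of the state.
- env.get_obs(): the state, without advancing time (a new reading comes with each control period).
- env.read_camera(name): name is "scene" or "top" or "wrist"; returns the picture (384x512x3 uint8, red, green, blue); there is no depth.
- env.get_calibration(name): a dict with "fx", "fy", "cx", "cy" (pixels), "R" (3x3) and "t" (3): a world point X has camera coordinates R X + t; the wrist camera has in their place "hand_eye" (4x4, takes a point from camera to tool coordinates, whose origin is the TCP and whose axes are the tool frame's). Camera axes: x right, y down, z forward; pixel columns grow to the right and rows downward; lengths in m; the calibration is good to about 2 mm. A picture is of the moment at which its call begins: read the wrist's pose just before it. get_calibration takes no time and is no camera call.
- env.sign_off(): hands the job in, once; it reports no verdict.
Trained networks look in the newest picture that a camera, given by its name, has taken for a name from the list of things; names that differ only in an ending like _2 or _b are one class to them, and where a whole thing is asked for, a point or a joint stands for the part that bears it (a point fixed in the world has none). Each returns a list of dicts, best first, with "p" (0 to 1); they miss things now and then, are a little off and sometimes report something else, mostly with a low value. They report only what shows in the picture. A call takes as long as a camera call.
- env.outline_of(camera, label): "mask" (384x512 bool, what is visible of it) and "xy" ([column, row] in pixels, amid what is visible of it).
The state is a dict: "time_s": time; "qpos": joint angles; "joint_velocities": joint speeds; "effort": joint torques, N m; "tool_pos": TCP position; "tool_rot": TCP orientation; "force": force on the tool from outside, world axes, zero at the start; "wrist_torque": the same for the moment, N m; "grip_width": finger opening in m.
Only numpy, scipy, OpenCV 4.12 (cv2) and the standard library are available. Lean on these libraries where they do the work, as an engineer would, in place of code of your own. Each camera call takes 0.05 s, during which the arm holds its last target.

## Task

Push the headed steel pin of the wreath stand fully home through its two cheeks, then take the steel hairpin clip standing in the wooden block and slide its straight leg down through the pin's cross hole until the clip snaps over and its bent leg hugs the pin's shank, and let go. Feel for the hole and push gently: do not jam the clip or ram the stand, and do not disturb the other things on the bench.

Things in the scene. Friction and masses are not known exactly. Their poses are not given: they have to be found in the camera images.
- stand: (Sizes in mm.) Wreath stand, fixed to the bench. Origin: centre of the clevis, on the bench surface; z up. Two upright dark steel cheeks, 60 long (x), 8 thick, centred at y = -24 and +24, tops at z 94. Base plate 150 x 130 x 6. A folding arm and twig wreath (x 165 to 365, top z 105) run off to +x. A steel pin 22 thick lies along y through both cheeks, axis at z 75.
- pin_place (a point): Fixed point of the stand, mid pin axis (0, 0, 75), axes as the stand. The cheek holes are slots: the pin sits 3 to 4.5 mm off the middle, to the +x or to the -x side, and no reading tells which side or how far: see or feel it. It sits tight there and cannot be shifted along x, nor up and down.
- pin (a joint): Slide of the pin along the stand's y, in m. 0 = fully home (head on the -y cheek, hard stop), larger = drawn out towards -y, at most 0.030. Starts 0.015 to 0.028, the cross hole then hidden in or at the +y cheek. Head: round disc 34 across, 8 thick; its outer face is at y = -0.036 - value, z = 0.075. Push it towards +y; friction about 3 N.
- hole_place (a point): Fixed point of the stand (0, 46, 75): where the centre of the pin's cross hole is when the pin is home, but 3 to 4.5 mm off to +x or -x, unknown. The hole is vertical, 8 wide along x, 9 along y, straight through the 22 thick shank (its mouth lies in a flat milled on the shank, 8 above this point). It is 18 clear of the +y cheek's outer face; the pin ends 18 beyond it.
- clip: Loose upright steel hairpin clip, about 70 g. Origin: on the straight leg's axis, at the level that meets the pin's axis when home. z: up the leg to the coil; x: from straight to bent leg; y: across its plane. Straight leg: 6 wire, blunt 5 wide nose at z = -49. Bent leg: 6 wire on the +x side, sprung at the coil, hug at z = 0 (x = 11), throat at z = -9.5, end at z = -27, x = 18. Clip goes either way round.
- clip_loop (a point): Centre of the clip's coil, the place to grip from above across its flat faces: a double coil 26 across, 12 thick along the clip's y, at x = 6, z = 60 of the clip; its top is at z = 73.
- clip_tip (a point): Lower tip of the clip's straight leg, z = -49 of the clip. It enters the hole first. On a missed hole it stops on the flat of the shank (8 above the pin's axis, 15 wide in x); more than 8 off it can slip down beside the shank, and the bent leg then does not spread.
- clip_arm (a joint): Spread of the bent leg, rad: 0 relaxed, 0.06 to 0.09 as the throat passes the shank, about 0.04 when hugging it. Spring 4 Nm/rad. The bent leg meets the shank with the clip's origin about 20 to 25 mm above the pin axis; sliding down from there takes up to 10 to 18 N, easing once the throat is past (5 mm above home); then it stops hard on the shank.
- block: Wooden clip block, fixed, 80 x 60 x 36 high. Origin: centre of its underside. The clip's straight leg stands 22 deep in a 7.5 wide hole, 7.5 to -x of the middle, the clip's x along the block's x. The clip may lean up to 0.1 rad. Lift it straight up by 30 or more.
- dish: Bystander, leave alone: white ceramic bowl, 100 across, 35 high.
- spool: Bystander, leave alone: wooden ring-shaped spool, 60 across, 30 high, lying flat.
- jar: Bystander, leave alone: closed glass jar with steel lid, 64 across, 85 high.
- candle: Bystander, leave alone: slim grey candle, 22 thick, in a steel foot 80 across, 205 high overall.
- driver: Bystander, leave alone: screwdriver lying flat.
- cup: Bystander, leave alone: white ceramic cup without handle, 72 across, 80 high.
- offcut: Bystander, leave alone: wood offcut 90 x 45 x 25 lying flat.

How it is judged:
By the outcome, as a careful person would: the job done as asked, in the order asked, and still so for the second after the job is handed in, with the robot touching nothing.
It also fails if it takes over 58 s, if anything falls off the work surface, if the arm or the gripper's body presses on something with over 40 N, if the wrist force passes 120 N, or if a joint passes its speed limit or range.

## Working session

There is one attempt and no reset: what is moved stays moved. The work goes in short steps, Python scripts to look and compute and a tool call to move; the robot and the scene stay as the last step left them, time stands still between calls to the robot, and variables do not carry over. Pictures are saved under pics/ and viewed, and the job is handed in when it is done.

Besides the shell and the picture viewer there is one more tool, called after "Request:" as a command line: name --argument value ..., lists and objects as JSON in quotes. carry_out: Moves the arm, as the interface text tells. Its arguments: {"type":"object","properties":{"targets":{"type":"array","items":{"type":"array"}},"jaw":{"type":"number"},"squeeze":{"type":"number"}},"required":["targets"]}

```bash
mkdir -p pics; ls; python3 - <<'E'
from cell import env
import cv2,numpy as np
o=env.get_obs();print(o)
for n in ["scene","top","wrist"]:
    im=env.read_camera(n);cv2.imwrite(f"pics/a_{n}.png",im[:,:,::-1])
    print(n,env.get_calibration(n))
E
```

```text
pics
{'time_s': 0.0, 'qpos': array([-71.72863744,  18.4388199 ,  -4.01772683,  83.17551389,
         1.29622256,  78.54112878,  -3.2593317 ]), 'joint_velocities': array([ 0.06050502, -0.0183491 , -0.06651954, -0.08620714,  0.00859531,
       -0.02032823, -0.04280357]), 'effort': array([ 6.50485958e-05, -4.91285419e+01, -4.03436981e-01, -3.12537146e+01,
       -6.38693897e-02,  4.33574268e-02,  1.88176305e-04]), 'tool_pos': array([0.19492868, 0.61949394, 0.22145918]), 'tool_rot': array([-90.00631833,   0.11013962,  72.54139018]), 'force': array([ 0.24437842, -0.01069829,  0.03792391]), 'wrist_torque': array([-0.02125041,  0.02136626,  0.01881077]), 'grip_width': 0.08691597339165205}
scene {'fx': 389.9850567945907, 'fy': 389.9850567945907, 'cx': 252.43292445303317, 'cy': 189.2284741553871, 'R': array([[ 0.57538623,  0.81788114, -0.00106278],
       [ 0.4861644 , -0.3430651 , -0.80371047],
       [-0.65770423,  0.46192725, -0.59501963]]), 't': array([-0.32244355, -0.19828394,  1.2853409 ])}
top {'fx': 393.23359429770034, 'fy': 393.23359429770034, 'cx': 255.7181948818048, 'cy': 192.60978349152344, 'R': array([[-0.02007908, -0.99979446,  0.00280613],
       [-0.99832001,  0.01989673, -0.05441768],
       [ 0.05435066, -0.00389408, -0.99851432]]), 't': array([-0.01526921,  0.57915817,  1.148075  ])}
wrist {'fx': 295.45644388829555, 'fy': 295.45644388829555, 'cx': 258.31353196728446, 'cy': 191.9331486842523, 'hand_eye': array([[ 9.99999681e-01, -4.15782915e-04,  6.81904871e-04,
         5.64035440e-04],
       [-7.68361980e-04, -2.67876513e-01,  9.63452948e-01,
        -1.62086485e-01],
       [-2.17920977e-04, -9.63453165e-01, -2.67876747e-01,
         7.36195254e-02],
       [ 0.00000000e+00,  0.00000000e+00,  0.00000000e+00,
         1.00000000e+00]])}
```

View pics/a_scene.png

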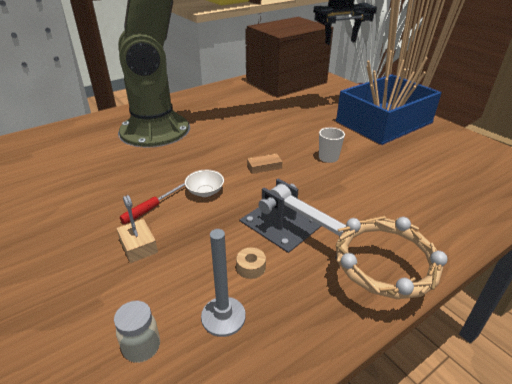

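View pics/a_top.png

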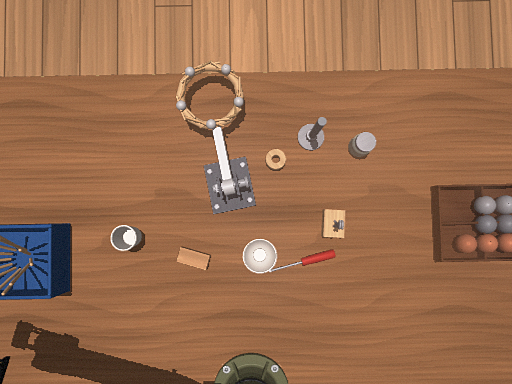

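View pics/a_wrist.png

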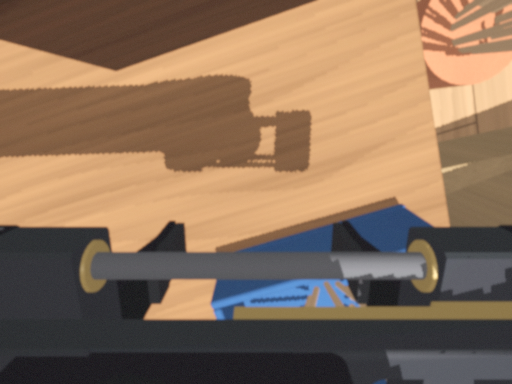

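```bash
cat > h.py <<'E'
import numpy as np,cv2
from cell import env
from scipy.spatial.transform import Rotation as Ro
def cal(n):
    c=env.get_calibration(n)
    if n=="wrist":
        o=env.get_obs();T=np.eye(4);T[:3,:3]=Ro.from_euler('xyz',o['tool_rot'],degrees=True).as_matrix();T[:3,3]=o['tool_pos']
        W=T@c['hand_eye'];R=W[:3,:3].T;t=-R@W[:3,3]
    else: R,t=np.array(c['R']),np.array(c['t'])
    K=np.array([[c['fx'],0,c['cx']],[0,c['fy'],c['cy']],[0,0,1]])
    return K,R,t
def proj(C,X):
    K,R,t=C;p=(np.atleast_2d(X)@R.T+t)@K.T;return p[:,:2]/p[:,2:]
def onz(C,uv,z):
    K,R,t=C;d=R.T@np.linalg.inv(K)@np.array([uv[0],uv[1],1.]);c=-R.T@t;return c+d*(z-c[2])/d[2]
def tri(Cs,uvs):
    A=[]
    for (K,R,t),uv in zip(Cs,uvs):
        P=K@np.c_[R,t];A+= [uv[0]*P[2]-P[0],uv[1]*P[2]-P[1]]
    X=np.linalg.svd(np.array(A))[2][-1];return X[:3]/X[3]
def crop(im,x0,y0,x1,y1,s,fn):
    cv2.imwrite(fn,cv2.resize(im[y0:y1,x0:x1,::-1],None,fx=s,fy=s,interpolation=cv2.INTER_CUBIC))
def toolpose():
    o=env.get_obs();return Ro.from_euler('xyz',o['tool_rot'],degrees=True).as_matrix(),o['tool_pos'],o
E
python3 - <<'E'
from h import *
a=cv2.imread('pics/a_top.png')[:,:,::-1];s=cv2.imread('pics/a_scene.png')[:,:,::-1]
crop(a,190,110,290,220,5,'pics/b1.png');crop(s,230,170,330,250,7,'pics/b2.png');crop(s,105,180,165,265,7,'pics/b3.png');crop(a,310,195,360,250,10,'pics/b4.png')
for c in("top","scene"):
    for l in("stand","block","clip","pin","clip_loop"):
        for r in env.outline_of(c,l)[:2]:
            m=r['mask'];ys,xs=np.nonzero(m);print(c,l,r['p'],r['xy'],m.sum(),xs.min(),xs.max(),ys.min(),ys.max())
            np.save(f'pics/{c}_{l}.npy',m) if r['p']>.5 else 0
E
```

```text
top stand 0.78 [225.2, 158.6] 4124 176 255 60 214
top block 0.59 [333.7, 226.8] 492 321 344 210 237
top clip 0.61 [338.4, 226.0] 85 333 343 220 228
top pin 0.5 [241.0, 182.7] 107 213 248 176 191
top clip_loop 0.57 [340.0, 224.6] 63 335 343 220 228
scene stand 0.65 [133.2, 331.6] 2154 114 159 301 361
scene stand 0.61 [343.0, 228.7] 7104 240 447 179 298
scene block 0.89 [133.4, 242.3] 1123 118 157 220 261
scene block 0.39 [340.8, 230.9] 7288 240 446 179 298
scene clip 0.62 [132.7, 213.6] 215 123 137 196 236
scene pin 0.62 [266.3, 203.7] 182 258 274 199 213
scene clip_loop 0.65 [129.5, 210.7] 198 123 137 196 235
```

View pics/b1.png

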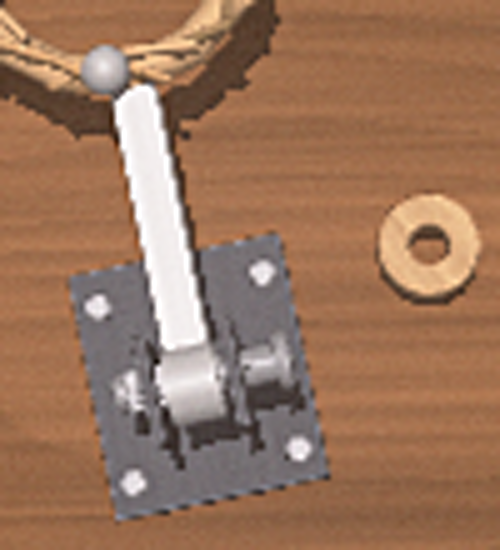

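View pics/b2.png

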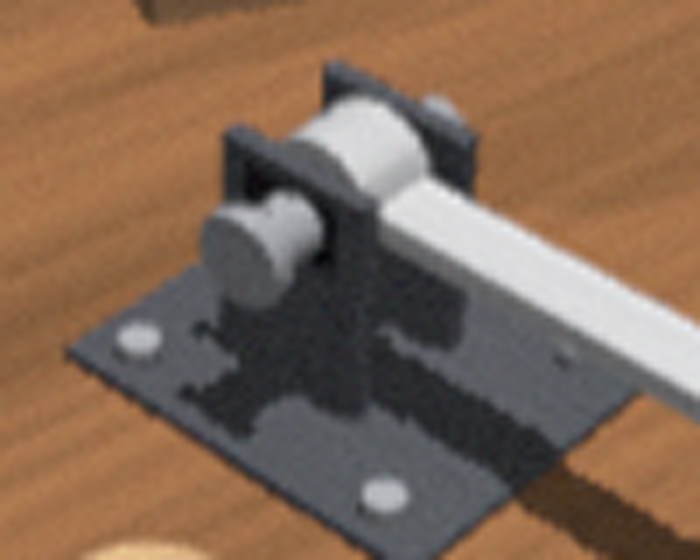

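View pics/b3.png

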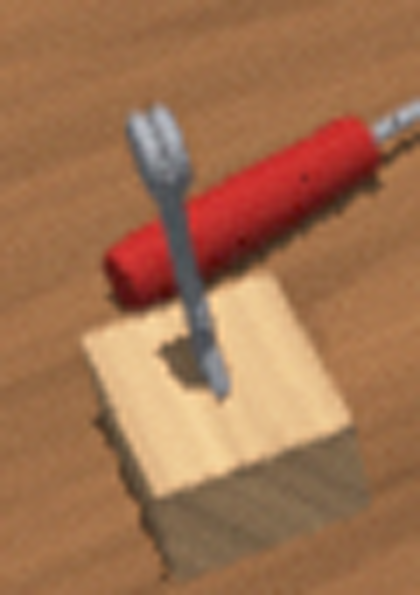

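View pics/b4.png

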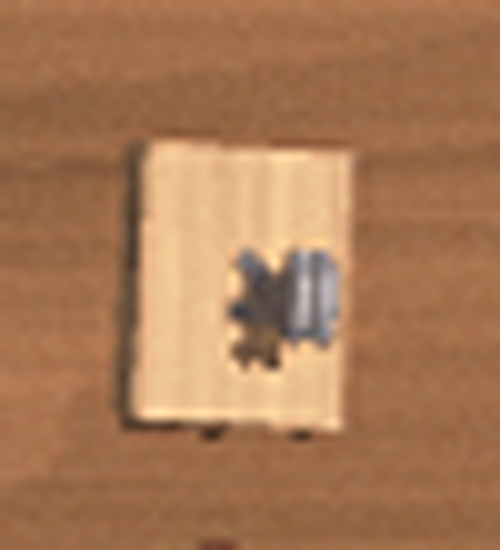

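```bash
cat > fit.py <<'E'
from h import *
from scipy.optimize import least_squares
T=cal('top');S=cal('scene')
def P(p,L):
    c,s=np.cos(p[2]),np.sin(p[2]);L=np.array(L,float)
    return np.c_[p[0]+c*L[:,0]-s*L[:,1],p[1]+s*L[:,0]+c*L[:,1],L[:,2]]
f=lambda q,s,o:np.array(q)/s+np.array(o)-0.0
# stand plate corners local: top img TL=(+75,+65) TR=(+75,-65) BR=(-75,-65) BL=(-75,65)
Lp=np.array([[75,65,6],[75,-65,6],[-75,-65,6],[-75,65,6]])/1000
ut=f([(68,280),(280,232),(328,478),(118,522)],5,(190,110))
us=f([(68,352)],7,(230,170))
us2=f([(420,556)],7,(230,170))
def res(p):
    return np.r_[(proj(T,P(p,Lp))-ut).ravel(),(proj(S,P(p,Lp[2:3]))-us).ravel()]
r=least_squares(res,[0.57,0.06,0.2]);print('stand',r.x[:2],np.degrees(r.x[2]),r.fun.round(2))
np.save('stand.npy',r.x)
Lb=np.array([[40,30,36],[40,-30,36],[-40,-30,36],[-40,30,36]])/1000
ub=f([(148,142),(355,150),(343,432),(137,415)],10,(310,195))
# scene block top: left(85,342) top(270,275) right(350,428) bottom(155,497)
ubs=f([(155,497),(85,342),(270,275),(350,428)],7,(105,180))
# scene: camera looks ... match by projection below
def resb(p): return np.r_[(proj(T,P(p,Lb))-ub).ravel()]
r2=least_squares(resb,[0.48,-0.2,0]);print('block',r2.x[:2],np.degrees(r2.x[2]),r2.fun.round(2))
print(proj(S,P(r2.x,Lb)),ubs)
np.save('block.npy',r2.x)
E
python3 fit.py
```

```text
stand [0.60333341 0.05097499] 11.106420477453534 [-0.56 -0.73 -0.53 -0.27  0.49 -0.59 -0.21 -0.12 -1.27 -1.2 ]
block [ 0.48361299 -0.25342294] -4.318928066188121 [ 0.07 -0.12  0.01  0.22  0.02 -0.33 -0.1   0.22]
[[154.04416578 240.09198154]
 [125.4902919  250.74387259]
 [114.86897667 227.84374248]
 [141.90844861 218.51946284]] [[127.14285714 251.        ]
 [117.14285714 228.85714286]
 [143.57142857 219.28571429]
 [155.         241.14285714]]
```

```bash
cat >> h.py <<'E'
def plan(wps,step=50,ang=8.5,start=None):
    """wps: list of (x,y,z,psi). prints rows"""
    if start is None:
        R,p,o=toolpose();psi=o['tool_rot'][2]
    else: p,psi=np.array(start[:3]),start[3]
    p=np.array(p,float);rows=[]
    for w in wps:
        d=np.array(w[:3])-p;dp=(w[3]-psi+180)%360-180
        n=int(max(np.ceil(np.linalg.norm(d)*1000/step-1e-6),np.ceil(abs(dp)/ang-1e-6),1))
        for i in range(n):
            a=np.radians(psi);dd=d/n*1000
            rows.append([[round(float(dd[0]*np.cos(a)+dd[1]*np.sin(a)),1),round(float(-dd[2]),1),round(float(-dd[0]*np.sin(a)+dd[1]*np.cos(a)),1)],[0,round(-dp/n,2),0]])
            psi+=dp/n
        p=np.array(w[:3],float)
    print(len(rows));print(str(rows).replace(' ',''))
def st2w(L):
    p=np.load('stand.npy');c,s=np.cos(p[2]),np.sin(p[2]);L=np.atleast_2d(L)
    return np.c_[p[0]+c*L[:,0]-s*L[:,1],p[1]+s*L[:,0]+c*L[:,1],L[:,2]]
def w2st(X):
    p=np.load('stand.npy');c,s=np.cos(p[2]),np.sin(p[2]);X=np.atleast_2d(X);d=X[:,:2]-p[:2]
    return np.c_[c*d[:,0]+s*d[:,1],-s*d[:,0]+c*d[:,1],X[:,2]]
E
python3 - <<'E'
from h import *
T=cal('top');S=cal('scene')
for n,uv,z in [('candlefoot',(311,138),.01),('candletop',(322,122),.205),('spool',(276,160),.015),('jar',(364,144),.085)]:
    X=onz(T,uv,z);print(n,X,w2st(X)*1000)
X=tri([T,S],[(248.3,182),(264.2,206.5)]);print('head face',X,w2st(X)*1000)
# clip leg foot in block from scene
X=onz(S,(105+218/7,180+388/7),.036);print('legfoot',X)
# coil top: 
X=tri([T,S],[(310+313/10,195+297/10),(105+155/7,180+135/7)]);print('coil',X)
print(onz(T,(310+313/10,195+297/10),.13))
b=np.load('block.npy');print(b)
plan([(0.25,0.42,0.22,72.5),(*st2w([0,-0.15,0.2])[0],101)])
E
```

```text
candlefoot [ 0.73969892 -0.19588863  0.01      ] [[  86.2577117  -268.50848094   10.        ]]
candletop [ 0.74213254 -0.19557473  0.205     ] [[  88.70621778 -268.66925249  205.        ]]
spool [ 0.67473635 -0.08914463  0.015     ] [[  43.07412241 -151.24981703   15.        ]]
jar [ 0.70542119 -0.33294359  0.085     ] [[  26.220803  -396.3935653   85.       ]]
head face [ 0.60701065 -0.00453106  0.07603363] [[ -7.08386957 -55.17483208  76.03362898]]
legfoot [ 0.49075451 -0.25170344  0.036     ]
coil [ 0.48294937 -0.25146499  0.12793988]
[ 0.4825598  -0.25217922  0.13      ]
[ 0.48361299 -0.25342294 -0.07537951]
18
[[[-34.9,0.5,-22.5],[0,np.float64(0.01),0]],[[-34.9,0.5,-22.5],[0,np.float64(0.01),0]],[[-34.9,0.5,-22.5],[0,np.float64(0.01),0]],[[-34.9,0.5,-22.5],[0,np.float64(0.01),0]],[[-34.9,0.5,-22.5],[0,np.float64(0.01),0]],[[-29.0,1.5,-40.0],[0,np.float64(-2.19),0]],[[-30.5,1.5,-38.8],[0,np.float64(-2.19),0]],[[-32.0,1.5,-37.6],[0,np.float64(-2.19),0]],[[-33.4,1.5,-36.4],[0,np.float64(-2.19),0]],[[-34.8,1.5,-35.1],[0,np.float64(-2.19),0]],[[-36.1,1.5,-33.7],[0,np.float64(-2.19),0]],[[-37.4,1.5,-32.3],[0,np.float64(-2.19),0]],[[-38.6,1.5,-30.9],[0,np.float64(-2.19),0]],[[-39.7,1.5,-29.4],[0,np.float64(-2.19),0]],[[-40.8,1.5,-27.8],[0,np.float64(-2.19),0]],[[-41.9,1.5,-26.3],[0,np.float64(-2.19),0]],[[-42.8,1.5,-24.6],[0,np.float64(-2.19),0]],[[-43.7,1.5,-23.0],[0,np.float64(-2.19),0]]]
```

Request:
carry_out --targets '[[[-35,0,-22.5],[0,0,0]],[[-35,0,-22.5],[0,0,0]],[[-35,0,-22.5],[0,0,0]],[[-35,0,-22.5],[0,0,0]],[[-35,0,-22.5],[0,0,0]],[[-29,1.5,-40],[0,-2.2,0]],[[-30.5,1.5,-39],[0,-2.2,0]],[[-32,1.5,-37.5],[0,-2.2,0]],[[-33.5,1.5,-36.5],[0,-2.2,0]],[[-35,1.5,-35],[0,-2.2,0]],[[-36,1.5,-33.5],[0,-2.2,0]],[[-37.5,1.5,-32],[0,-2.2,0]]]' --jaw 0 --squeeze 30

```text
time_s: 1.85
tool_pos: [0.4564, 0.1397, 0.2125]
tool_rot: [-90.1, -0.1, 88.0]
force: [1.1, 0.6, 0.1]
grip_width: 0.0029
```

```bash
python3 - <<'E'
from h import *
R,p,o=toolpose();print(p,o['tool_rot'],o['grip_width'],o['qpos'].round(1))
plan([(*st2w([-.004,-0.15,0.2])[0],101.1),(*st2w([-.004,-0.13,0.062])[0],101.1)])
E
```

```text
[0.45643558 0.13967291 0.21251603] [-9.00661428e+01 -6.85854729e-02  8.80336509e+01] 0.0029278052480191555 [-44.9  -3.4  23.9 108.4   1.4  74.7  66.7]
9
[[[-38.4,2.1,-30.0],[0,np.float64(-2.18),0]],[[-39.5,2.1,-28.5],[0,np.float64(-2.18),0]],[[-40.6,2.1,-27.0],[0,np.float64(-2.18),0]],[[-41.6,2.1,-25.4],[0,np.float64(-2.18),0]],[[-42.5,2.1,-23.8],[0,np.float64(-2.18),0]],[[-43.4,2.1,-22.2],[0,np.float64(-2.18),0]],[[6.7,46.0,0.0],[0,np.float64(0.0),0]],[[6.7,46.0,0.0],[0,np.float64(0.0),0]],[[6.7,46.0,0.0],[0,np.float64(0.0),0]]]
```

Request:
carry_out --targets '[[[-38.5,2,-30],[0,-2.2,0]],[[-39.5,2,-28.5],[0,-2.2,0]],[[-40.5,2,-27],[0,-2.2,0]],[[-41.5,2,-25.5],[0,-2.2,0]],[[-42.5,2,-24],[0,-2.2,0]],[[-43,2,-22],[0,-2,0]],[[0,0,0],[0,0,0]],[[0,0,0],[0,0,0]]]'

```text
time_s: 2.65
tool_pos: [0.627, -0.0961, 0.1993]
tool_rot: [-89.9, 0.0, 100.8]
force: [0.1, 0.4, -0.0]
grip_width: 0.0004
```

```bash
python3 - <<'E'
from h import *
R,p,o=toolpose();print(p,o['tool_rot'],o['force'],w2st(p)*1000)
plan([(*st2w([-.004,-0.12,0.062])[0],101.1)])
im=env.read_camera('wrist');cv2.imwrite('pics/c1.png',im[:,:,::-1])
E
```

```text
[ 0.62704559 -0.09611709  0.19933313] [-8.99120167e+01  2.32083968e-02  1.00766742e+02] [ 0.08715939  0.43833502 -0.04019975] [[  -5.06655436 -148.90492585  199.33312686]]
3
[[[9.6,45.8,-0.3],[0,np.float64(-0.11),0]],[[9.6,45.8,-0.3],[0,np.float64(-0.11),0]],[[9.6,45.8,-0.3],[0,np.float64(-0.11),0]]]
```

View pics/c1.png

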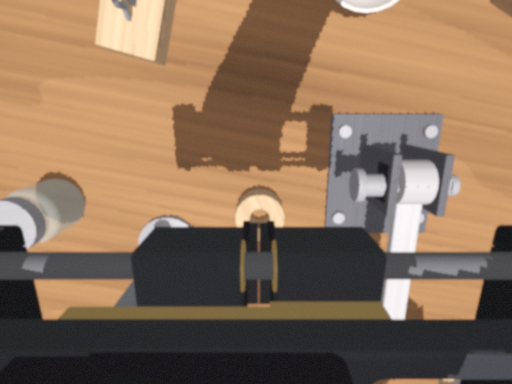

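Request:
carry_out --targets '[[[10,46,0],[0,0,0]],[[10,46,0],[0,0,0]],[[10,46,0],[0,0,0]],[[0,0,0],[0,0,0]],[[5,0,0],[0,0,0]],[[5,0,0],[0,0,0]],[[5,0,0],[0,0,0]],[[5,0,0],[0,0,0]],[[5,0,0],[0,0,0]],[[5,0,0],[0,0,0]]]'

```text
time_s: 3.7
tool_pos: [0.6161, -0.0354, 0.0626]
tool_rot: [-90.1, -0.0, 100.9]
force: [-0.0, -0.3, -0.4]
grip_width: 0.0002
```

```bash
python3 - <<'E'
from h import *
R,p,o=toolpose();print(p,o['tool_rot'],o['force'],w2st(p)*1000)
im=env.read_camera('wrist');cv2.imwrite('pics/c2.png',im[:,:,::-1])
E
```

```text
[ 0.6160547  -0.03544833  0.06261024] [-9.00509706e+01 -4.91736083e-03  1.00936758e+02] [-0.00975297 -0.32255764 -0.3913354 ] [[ -4.16486066 -87.25523512  62.61023755]]
```

View pics/c2.png

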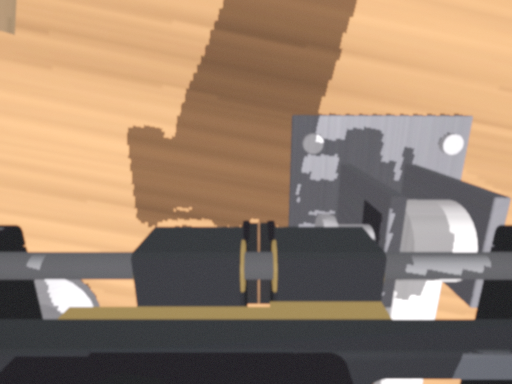

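Request:
carry_out --targets '[[[4,0,0],[0,0,0]],[[4,0,0],[0,0,0]],[[4,0,0],[0,0,0]],[[3,0,0],[0,0,0]],[[3,0,0],[0,0,0]],[[2,0,0],[0,0,0]],[[0,0,0],[0,0,0]]]'

```text
time_s: 4.45
tool_pos: [0.612, -0.0158, 0.062]
tool_rot: [-90.0, -0.0, 101.0]
force: [0.6, 0.1, 0.4]
grip_width: 0.0005
```

Request:
carry_out --targets '[[[2,0,0],[0,0,0]],[[2,0,0],[0,0,0]],[[2,0,0],[0,0,0]]]'

```text
time_s: 4.75
tool_pos: [0.6111, -0.0118, 0.0622]
tool_rot: [-90.0, 0.1, 100.9]
force: [1.0, -4.0, -0.9]
grip_width: 0.0007
```

Request:
carry_out --targets '[[[2,0,0],[0,0,0]],[[2,0,0],[0,0,0]],[[2,0,0],[0,0,0]],[[2,0,0],[0,0,0]],[[2,0,0],[0,0,0]],[[0,0,0],[0,0,0]]]'

```text
time_s: 5.35
tool_pos: [0.6089, 0.0001, 0.0621]
tool_rot: [-90.0, -0.0, 101.0]
force: [0.4, -2.2, 0.5]
grip_width: 0.0003
```

```bash
python3 - <<'E'
from h import *
R,p,o=toolpose();print(p,o['tool_rot'],o['force'],w2st(p)*1000)
im=env.read_camera('scene');crop(im,230,170,330,250,7,'pics/d1.png')
E
```

```text
[6.08898928e-01 1.44955775e-04 6.20967361e-02] [-8.99962474e+01 -2.98140768e-02  1.00976140e+02] [ 0.44761416 -2.19928326  0.45834142] [[ -4.33020971 -50.95013843  62.09673608]]
```

View pics/d1.png

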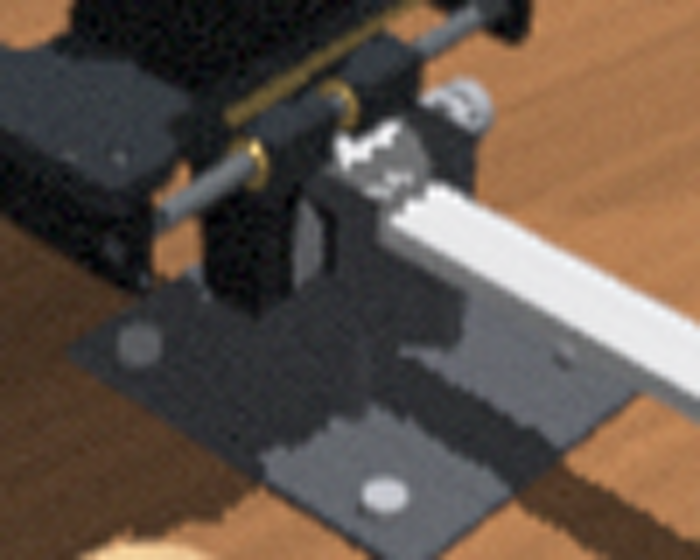

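Request:
carry_out --targets '[[[1,0,0],[0,0,0]],[[1,0,0],[0,0,0]],[[1,0,0],[0,0,0]]]'

```text
time_s: 5.7
tool_pos: [0.6085, 0.0023, 0.0621]
tool_rot: [-90.0, 0.0, 100.9]
force: [1.2, -2.5, 0.1]
grip_width: 0.0006
```

Request:
carry_out --targets '[[[1,0,0],[0,0,0]],[[0.5,0,0],[0,0,0]]]'

```text
time_s: 5.9
tool_pos: [0.6081, 0.004, 0.0621]
tool_rot: [-90.0, -0.0, 100.9]
force: [0.1, -2.6, -0.5]
grip_width: 0.0006
```

Request:
carry_out --targets '[[[0.5,0,0],[0,0,0]],[[0.5,0,0],[0,0,0]]]'

```text
time_s: 6.1
tool_pos: [0.608, 0.0049, 0.0621]
tool_rot: [-90.0, -0.0, 100.9]
force: [0.5, -3.1, 0.7]
grip_width: 0.0004
```

Request:
carry_out --targets '[[[0.5,0,0],[0,0,0]],[[0.5,0,0],[0,0,0]]]'

```text
time_s: 6.3
tool_pos: [0.6078, 0.0059, 0.0621]
tool_rot: [-90.0, 0.0, 100.9]
force: [0.4, -5.0, 0.6]
grip_width: 0.0002
```

Request:
carry_out --targets '[[[0.5,0,0],[0,0,0]],[[0.5,0,0],[0,0,0]]]'

```text
time_s: 6.5
tool_pos: [0.6078, 0.0059, 0.0622]
tool_rot: [-90.0, 0.1, 100.9]
force: [1.6, -5.3, -0.6]
grip_width: 0.0008
```

```bash
python3 - <<'E'
from h import *
R,p,o=toolpose();print(p,o['tool_rot'],o['force'],w2st(p)*1000)
im=env.read_camera('scene');crop(im,230,170,330,250,7,'pics/d2.png')
E
```

```text
[0.60775596 0.00594135 0.06215658] [-9.00179204e+01  6.59894611e-02  1.00907139e+02] [ 1.55711335 -5.25871869 -0.62461226] [[ -4.33520112 -45.04212766  62.15657847]]
```

View pics/d2.png

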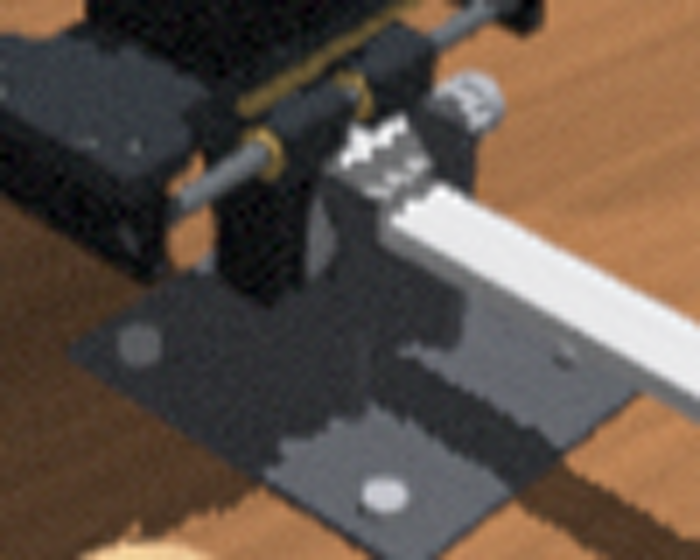

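Request:
carry_out --targets '[[[1,0,0],[0,0,0]],[[1,0,0],[0,0,0]],[[0,0,0],[0,0,0]]]'

```text
time_s: 6.85
tool_pos: [0.6078, 0.0059, 0.0622]
tool_rot: [-90.0, 0.2, 100.8]
force: [2.0, -7.4, -0.9]
grip_width: 0.0006
```

Request:
carry_out --targets '[[[-6,0,0],[0,0,0]],[[-15,0,0],[0,0,0]],[[-15,0,0],[0,0,0]],[[-5,-48,0],[0,0,0]],[[0,-48,0],[0,0,0]],[[0,-48,0],[0,0,0]],[[0,0,0],[0,0,0]]]'

```text
time_s: 7.55
tool_pos: [0.6192, -0.0332, 0.2138]
tool_rot: [-90.7, 0.1, 100.9]
force: [1.2, -0.0, -0.4]
grip_width: 0.0006
```

```bash
python3 - <<'E'
from h import *
R,p,o=toolpose();print(p,o['tool_rot'],o['force'],w2st(p)*1000)
im=env.read_camera('scene');crop(im,230,170,330,250,7,'pics/d3.png')
im=env.read_camera('top');crop(im,200,160,270,220,10,'pics/d4.png')
plan([(0.492,-.2522,.20,85.7)])
E
```

```text
[ 0.61918416 -0.03316952  0.2138454 ] [-9.07324862e+01  5.90638076e-02  1.00871874e+02] [ 1.22321007 -0.01211314 -0.4254633 ] [[ -0.65504433 -85.62193734 213.84540271]]
6
[[[-32.1,1.2,27.2],[0,np.float64(2.53),0]],[[-33.3,1.2,25.7],[0,np.float64(2.53),0]],[[-34.4,1.2,24.2],[0,np.float64(2.53),0]],[[-35.4,1.2,22.7],[0,np.float64(2.53),0]],[[-36.4,1.2,21.1],[0,np.float64(2.53),0]],[[-37.3,1.2,19.5],[0,np.float64(2.53),0]]]
```

View pics/d3.png

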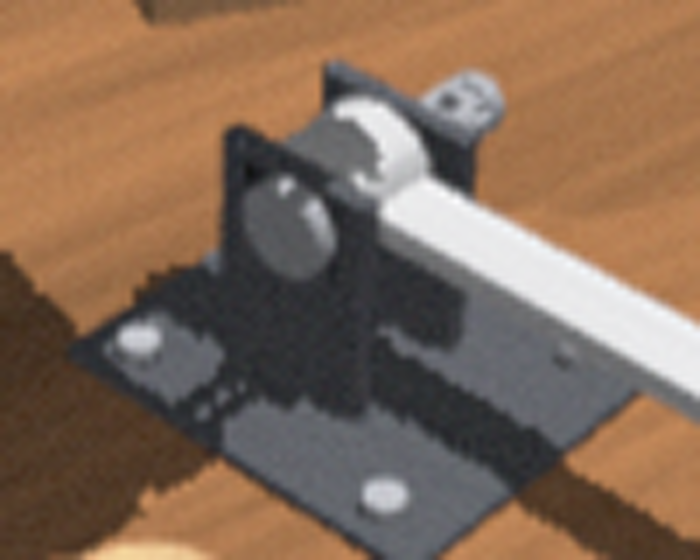

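View pics/d4.png

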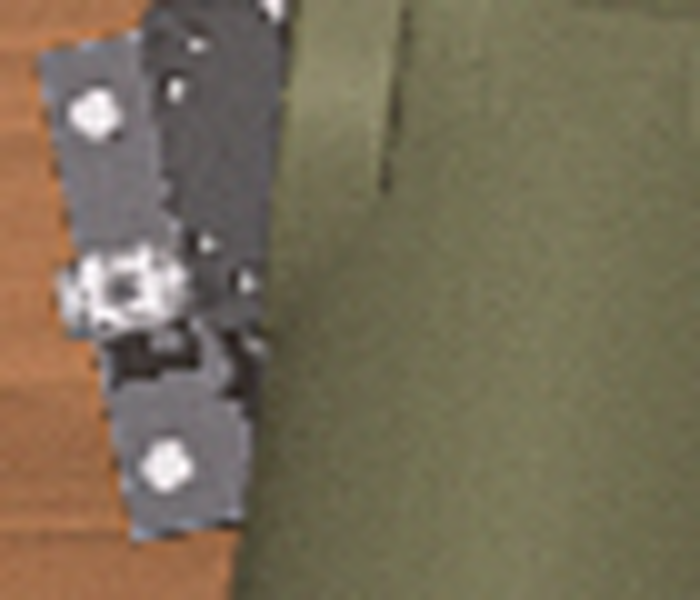

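```bash
sed -i 's/-0.0$/-0.5+0.5\/s/;s/+np.array(o)-0.0/+np.array(o)-0.5+0.5\/s/' fit.py; grep 'f=lambda' fit.py; python3 fit.py; python3 - <<'E'
from h import *
T=cal('top');S=cal('scene')
g=lambda u,s,o:np.array(u)/s+np.array(o)-.5+.5/s
ht=g((124,290),10,(200,160));hs=g((452,100),7,(230,170))
for X in (onz(T,ht,.083),onz(S,hs,.083),tri([T,S],[ht,hs])): print('hole',X,w2st(X)*1000)
for X in (onz(T,g((313,297),10,(310,195)),.13),onz(S,g((218,388),7,(105,180)),.036)):print(X)
E
```

```text
f=lambda q,s,o:np.array(q)/s+np.array(o)-0.5+0.5/s
stand [0.60391801 0.05164566] 10.996499287028852 [-0.35 -0.57 -0.3  -0.03  0.62 -0.33 -0.1   0.06 -0.46 -0.8 ]
block [ 0.48493903 -0.25215882] -4.316516675980434 [ 0.07 -0.12  0.01  0.23  0.02 -0.33 -0.09  0.22]
[[154.8715941  240.21054087]
 [126.33358285 250.87078652]
 [115.65185917 227.95505844]
 [142.67775799 218.62386806]] [[126.71428571 250.57142857]
 [116.71428571 228.42857143]
 [143.14285714 218.85714286]
 [154.57142857 240.71428571]]
hole [0.58884955 0.09524071 0.083     ] [[-6.47607243 45.66888427 83.        ]]
hole [0.58840161 0.0972991  0.083     ] [[-6.52314742 47.77492331 83.        ]]
hole [0.58919087 0.09566035 0.08407768] [[-6.06097746 46.01571127 84.07767792]]
[ 0.48377634 -0.25102034  0.13      ]
[ 0.48897395 -0.25194658  0.036     ]
```

Request:
carry_out --targets '[[[-32,1,27],[0,2.5,0]],[[-33,1,25.5],[0,2.5,0]],[[-34.5,1,24],[0,2.5,0]],[[-35.5,1,22.5],[0,2.5,0]],[[-36.5,1,21],[0,2.5,0]],[[-37.5,1,19.5],[0,2.5,0]],[[0,0,0],[0,0,0]],[[0,0,0],[0,0,0]]]' --jaw 0.5

```text
time_s: 8.45
tool_pos: [0.4911, -0.2524, 0.1986]
tool_rot: [-89.9, -0.1, 85.8]
force: [0.6, 0.4, -0.0]
grip_width: 0.0428
```

```bash
python3 - <<'E'
from h import *
R,p,o=toolpose();print(p,o['tool_rot'],o['force'],o['grip_width'],o['qpos'].round(0))
im=env.read_camera('wrist');cv2.imwrite('pics/e1.png',im[:,:,::-1])
np.savez('e1.npz',K=cal('wrist')[0],R=cal('wrist')[1],t=cal('wrist')[2])
E
```

```text
[ 0.49110271 -0.25243974  0.19859343] [-8.98735672e+01 -6.78749562e-02  8.57691784e+01] [ 0.63438924  0.38148227 -0.01693514] 0.04278471266968298 [-18.   9.  47. 100.  -7.  74. 116.]
```

View pics/e1.png

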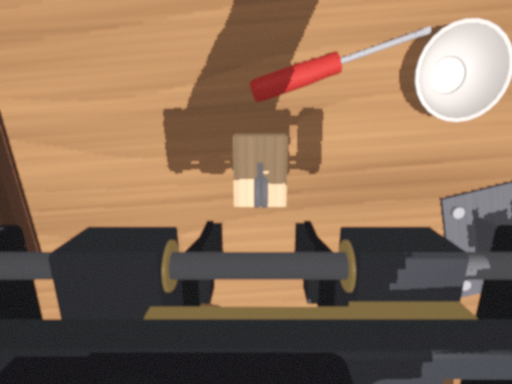

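```bash
python3 - <<'E'
from h import *
im=cv2.imread('pics/e1.png')[:,:,::-1];crop(im,225,125,300,215,7,'pics/e2.png')
im=env.read_camera('scene');crop(im,105,180,165,265,7,'pics/e3.png')
E
```

```text
(no output)
```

View pics/e2.png

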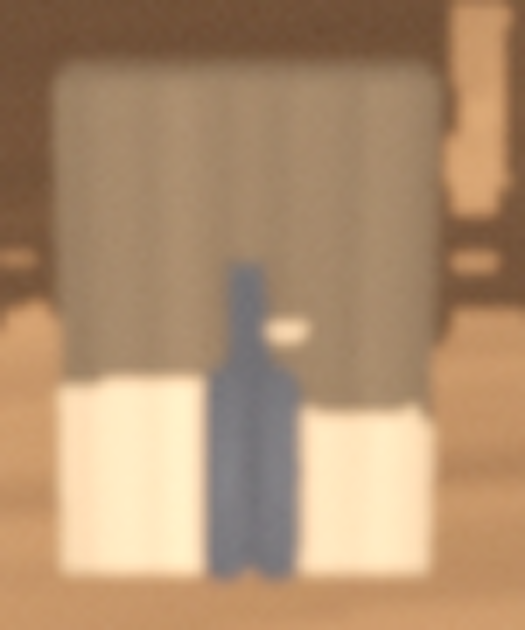

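View pics/e3.png

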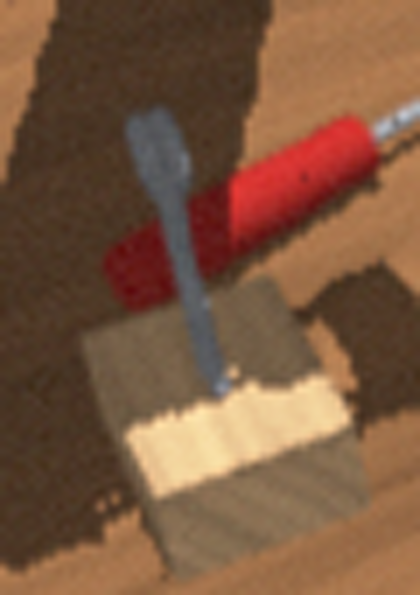

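Request:
carry_out --targets '[[[1.5,32,7],[0,0,0]],[[0,32,0],[0,0,0]],[[0,31,0],[0,0,0]],[[0,0,0],[0,0,0]],[[0,0,0],[0,0,0]]]'

```text
time_s: 9.05
tool_pos: [0.4861, -0.2487, 0.105]
tool_rot: [-89.9, 0.0, 86.0]
force: [-0.1, -0.6, 0.6]
grip_width: 0.0432
```

```bash
python3 - <<'E'
from h import *
R,p,o=toolpose();print(p,o['tool_rot'],o['force'],o['grip_width'])
im=env.read_camera('wrist');crop(im,160,130,360,280,4,'pics/f1.png')
im=env.read_camera('scene');crop(im,105,160,165,255,6,'pics/f2.png')
E
```

```text
[ 0.48610515 -0.24873848  0.10496006] [-8.99203137e+01  3.79792976e-03  8.60489770e+01] [-0.0792872  -0.62792212  0.63062311] 0.04317583172270123
```

View pics/f1.png

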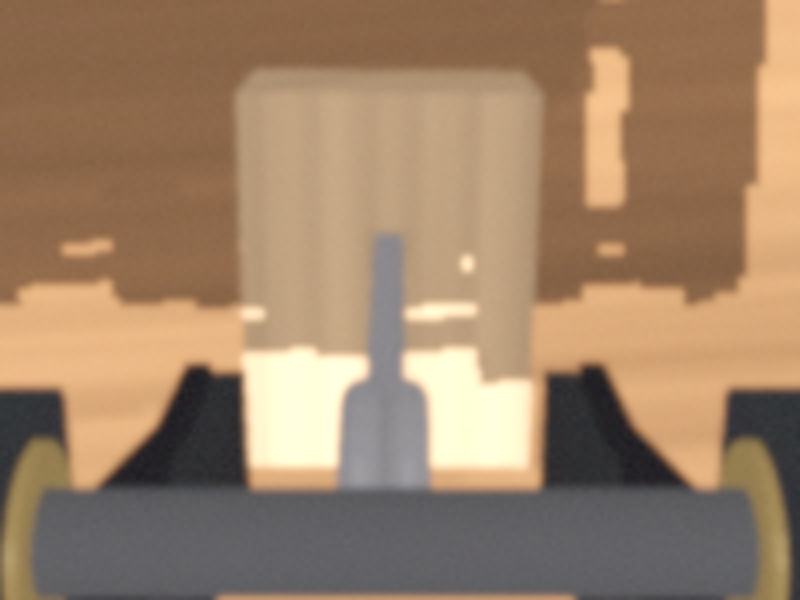

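View pics/f2.png

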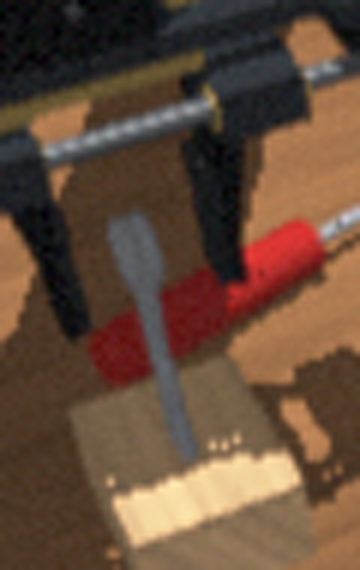

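Request:
carry_out --targets '[[[-1.3,0.5,2],[0,0,0]],[[0,0,0],[0,0,0]]]'

```text
time_s: 9.35
tool_pos: [0.4841, -0.2514, 0.1057]
tool_rot: [-90.1, 0.0, 85.9]
force: [-0.1, -0.3, -0.0]
grip_width: 0.0435
```

Request:
carry_out --targets '[[[0,0,0],[0,0,0]],[[0,0,0],[0,0,0]],[[0,0,0],[0,0,0]],[[0,0,0],[0,0,0]],[[0,0,0],[0,0,0]]]' --jaw 0 --squeeze 40

```text
time_s: 9.85
tool_pos: [0.4836, -0.2509, 0.1045]
tool_rot: [-90.0, -0.0, 85.9]
force: [-0.8, 1.1, 0.3]
grip_width: 0.0114
```

```bash
python3 - <<'E'
from h import *
R,p,o=toolpose();print(p,o['tool_rot'],o['force'],o['wrist_torque'],o['grip_width'])
im=env.read_camera('wrist');crop(im,160,130,360,280,4,'pics/f3.png')
im=env.read_camera('scene');crop(im,105,160,165,255,6,'pics/f4.png')
E
```

```text
[ 0.48361377 -0.25086372  0.1045144 ] [-8.99951865e+01 -6.71285617e-03  8.59407801e+01] [-0.81974504  1.05253165  0.34461827] [ 0.10597297 -0.0111045  -0.01133132] 0.011380814740355112
```

View pics/f3.png

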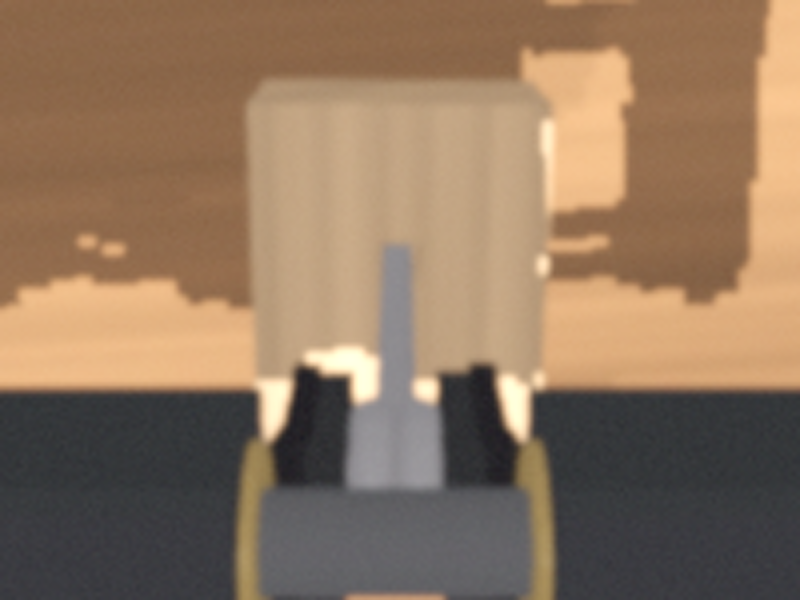

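View pics/f4.png

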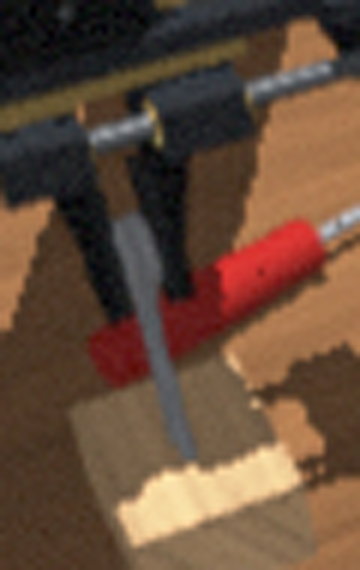

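Request:
carry_out --targets '[[[0,-10,0],[0,0,0]],[[0,-15,0],[0,0,0]],[[0,-20,0],[0,0,0]],[[0,-30,0],[0,0,0]],[[0,-35,0],[0,0,0]],[[0,0,0],[0,0,0]],[[0,0,0],[0,0,0]]]'

```text
time_s: 10.65
tool_pos: [0.4842, -0.2513, 0.2163]
tool_rot: [-90.2, -0.0, 85.9]
force: [-0.7, 0.6, -0.9]
grip_width: 0.0117
```

```bash
python3 - <<'E'
from h import *
R,p,o=toolpose();print(p,o['tool_rot'],o['force'],o['wrist_torque'],o['grip_width'])
im=env.read_camera('wrist');crop(im,160,130,360,280,4,'pics/g3.png')
im=env.read_camera('scene');crop(im,105,120,175,220,6,'pics/g4.png')
# target pose
h=st2w([-.004,.046,.2])[0]
print(h)
E
```

```text
[ 0.48421034 -0.25128638  0.21625065] [-9.01674667e+01 -5.29155616e-03  8.59326875e+01] [-0.71667021  0.63278474 -0.93209016] [ 0.05903711  0.03530488 -0.0051347 ] 0.011746254772703984
[0.591217   0.09603805 0.2       ]
```

View pics/g3.png

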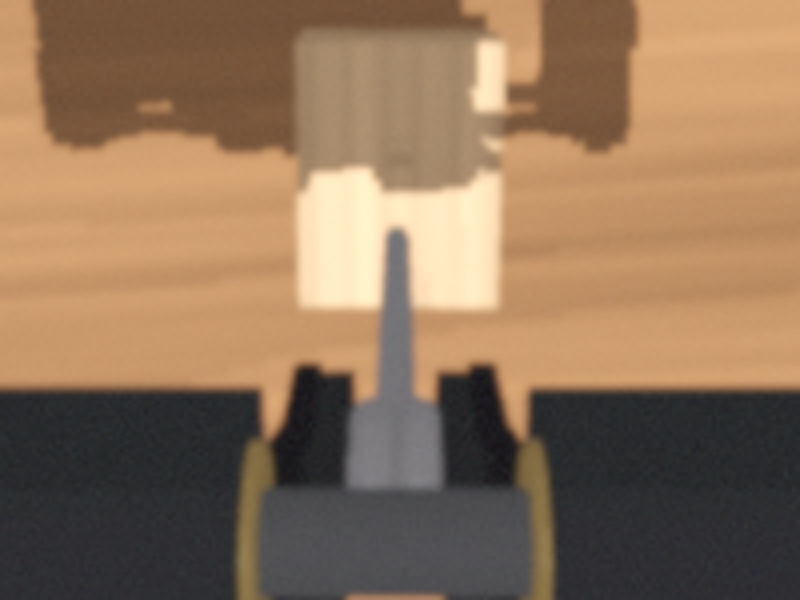

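View pics/g4.png

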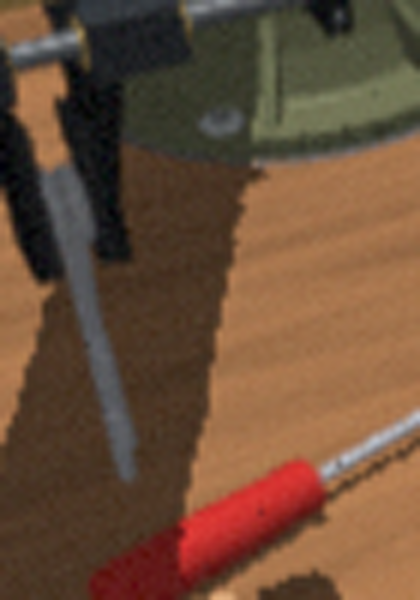

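```bash
cat > lean.py <<'E'
from h import *
from scipy.optimize import least_squares
def clip_w(q,pts,R,p):
    y0,z0,th=q;pts=np.atleast_2d(pts).astype(float)
    dx=(pts[:,0]-6);dz=pts[:,2]-60
    # th>0: tip moves toward tool +z (clip +x)
    tz=z0*1000+dx*np.cos(th)-dz*np.sin(th);up=dz*np.cos(th)+dx*np.sin(th)
    L=np.c_[pts[:,1],y0*1000-up,tz]/1000
    return L@R.T+p
E
python3 - <<'E'
from lean import *
R,p,o=toolpose();S=cal('scene');W=cal('wrist')
# visible points: nose centre; bent leg end; coil top centre
def res(q):
    a=proj(S,clip_w(q,[[0,0,-49],[6,0,73]],R,p))
    w=proj(W,clip_w(q,[[19,0,-28.5]],R,p))
    return np.r_[(a[0]-[125.75,199.2])/1,(a[1]-[114.9,147.8])/1.5,(w[0]-[258.9,187.2])/1.5]
r=least_squares(res,[-.019,0,0.]);print(r.x,r.fun.round(2))
for th in(-.05,0,.05,.1):
    rr=least_squares(lambda q:res([q[0],q[1],th]),[-.019,0]);print(th,rr.x,rr.cost,rr.fun.round(2))
im=env.read_camera('scene')
s=8;x0,y0=100,130
big=cv2.resize(im[y0:y0+75,x0:x0+50,::-1],None,fx=s,fy=s,interpolation=cv2.INTER_CUBIC)
t=np.linspace(0,2*np.pi,40);pts=[]
for yy in(-6,6): pts+=[[6+13*np.cos(a),yy,60+13*np.sin(a)] for a in t]
pts+=[[0,0,z] for z in np.linspace(-49,50,30)]+[[11,0,0],[18,0,-27]]
big2=big.copy()
for u in proj(S,clip_w(r.x,pts,R,p)):
    cv2.circle(big2,tuple(int(v) for v in (u-[x0,y0]+.5)*s),1,(0,255,0),-1)
cv2.imwrite('pics/g5.png',np.hstack([big,big2]))
E
```

```text
[-0.02417529 -0.00888729  0.12613407] [ 1.25 -0.38  0.32 -0.06 -1.06 -0.13]
-0.05 [-0.02251139  0.00556539] 7.058865492602811 [ 2.09  1.41 -1.25 -2.24 -1.05 -0.26]
0 [-0.02320202  0.00140137] 4.597117803696281 [ 1.87  0.97 -0.82 -1.7  -1.05 -0.23]
0.05 [-0.02372012 -0.00271981] 2.7117488414879496 [ 1.64  0.47 -0.38 -1.1  -1.05 -0.19]
0.1 [-0.02406464 -0.00678682] 1.6368048477682586 [ 1.39 -0.08  0.07 -0.43 -1.06 -0.15]
```

View pics/g5.png

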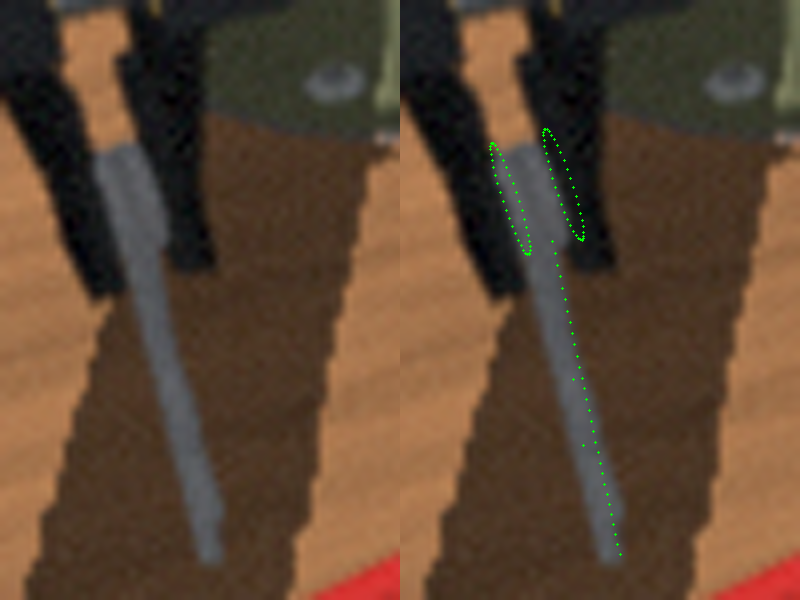

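```bash
python3 - <<'E'
from lean import *
R,p,o=toolpose();S=cal('scene')
im=env.read_camera('scene')
for th in(-.1,-.05,0,.05,.1,.15):
    a=proj(S,clip_w([-.0235,0,th],[[0,0,-47],[0,0,40],[11,0,0],[18,0,-27]],R,p))
    print(th,(a[0]-a[1])[0]/(a[0]-a[1])[1], np.linalg.norm(a[0]-a[1]).round(2),(a[2:]-a[0]).round(1).tolist())
# rowwise edges of grey leg: colour distinct from brown
for v in range(150,202,2):
    row=im[v,105:135].astype(int);m=(abs(row[:,0]-row[:,2])<18)&(row.mean(1)>60)
    print(v,''.join('#' if x else '.' for x in m))
E
```

```text
-0.1 0.26208919034179345 40.73 [[-7.0, -23.1], [-4.8, -12.6]]
-0.05 0.25302184843199765 39.51 [[-6.7, -22.7], [-4.7, -12.7]]
0 0.2435260054580226 38.23 [[-6.4, -22.3], [-4.6, -12.8]]
0.05 0.23351889085578958 36.88 [[-6.1, -21.8], [-4.5, -12.8]]
0.1 0.22290310347969078 35.46 [[-5.8, -21.3], [-4.5, -12.8]]
0.15 0.21156246039118878 33.98 [[-5.4, -20.7], [-4.4, -12.8]]
150 .......#######................
152 .......#######................
154 ........#######...............
156 .........#######..............
158 .........#######..............
160 ..........######..............
162 ..........#####...............
164 ...........####...............
166 ...........#####..............
168 ............####..............
170 ............#####.............
172 .............####.............
174 ..............####............
176 ..............####............
178 ...............####...........
180 ...............#####..........
182 ...............#####..........
184 ................#####.........
186 ................#####.........
188 .................####.........
190 ..................####........
192 ..................#####.......
194 ...................####.......
196 ...................####.......
198 ....................###.......
200 .....................#........
```

```bash
python3 - <<'E'
from lean import *
R,p,o=toolpose();S=cal('scene')
t=np.linspace(0,2*np.pi,80)
for th in(-.1,-.05,0,.05,.1):
    q=[-.0235,0,th]
    c=np.concatenate([proj(S,clip_w(q,[[6+13*np.cos(a),yy,60+13*np.sin(a)] for a in t],R,p)) for yy in(-6,6)])
    l,r=c[:80],c[80:]
    n=proj(S,clip_w(q,[[2.5*np.cos(a),2.5*np.sin(a),-49] for a in t],R,p))
    print(th,'nose-bottom minus coil top L/R',(n[:,1].max()-l[:,1].min()).round(2),(n[:,1].max()-r[:,1].min()).round(2),'coil extents',np.ptp(l[:,1]).round(2), 'rbot',(n[:,1].max()-r[:,1].max()).round(2),(n[:,1].max()-l[:,1].max()).round(2))
im=env.read_camera('scene')
print(im[144:166,112:126].mean(2).astype(int))
E
```

```text
-0.1 nose-bottom minus coil top L/R 57.96 59.69 coil extents 13.85 rbot 45.92 44.11
-0.05 nose-bottom minus coil top L/R 56.81 58.53 coil extents 13.84 rbot 44.77 42.96
0 nose-bottom minus coil top L/R 55.55 57.28 coil extents 13.85 rbot 43.51 41.7
0.05 nose-bottom minus coil top L/R 54.19 55.92 coil extents 13.85 rbot 42.16 40.35
0.1 nose-bottom minus coil top L/R 52.74 54.47 coil extents 13.85 rbot 40.7 38.89
[[119 117 122 118  59  21  23  26  22  20  20   5  10  37]
 [124 127 131 125  86  33  19  26  23   9  16  18  28  47]
 [129 125 126 121 101  37  21  18  21  17   9  19  15  36]
 [120 126 118 115 112  44  21  24  21  22  12  19  21  42]
 [106 113 102  90  90  60  28  28  19  23  16  14  12  43]
 [ 83  85  82  91  87  80  40  25  29  26  11   9  22  41]
 [ 89  91  86  87  92  90  61  31  21  29  25  18  15  36]
 [ 84  87  84  84  88  93  78  39  23  23  29   6  15  36]
 [ 73  92  90  84  86 101  88  55  31  16  26  12  15  40]
 [ 62  95  91  87  89  93  91  71  34  28  21  25  19  41]
 [ 53  85  93  92  88  92  95  84  44  22  14  12  15  28]
 [ 28  60  94  91  85  90  98  84  52  31  27  18   9  32]
 [ 30  56  93  92  87  90  96  89  68  26  16  16  20  30]
 [ 20  43  86  89  89  84  86  92  77  33  28  14  18  24]
 [ 29  39  86  92  90  87  91  90  81  37  26  27  19  14]
 [ 19  31  60  84  86  85  87  89  84  36  24  22   7  24]
 [ 24  23  56  85  85  81  87  82  75  33  27  26  20  13]
 [ 21  20  38  83  84  87  86  76  60  24  27  22  14  11]
 [ 25  22  36  69  86  86  84  83  58  28  23  25   5  15]
 [ 17  28  26  52  83  94  87  79  57  42  27  25  22  24]
 [ 14  21  24  45  84  87  85  87  68  52  37  31  44  41]
 [ 16  22  27  41  75  87  86  83  71  52  47  51  58  53]]
```

```bash
python3 - <<'E'
from lean import *
R,p,o=toolpose();S=cal('scene');W=cal('wrist')
for z0 in(-.006,0,.004):
  for th in(-.1,-.05,0,.05,.1):
    w=proj(W,clip_w([-.0235,z0,th],[[0,0,-49],[18,0,-27],[19,0,-28.5],[21,0,-26]],R,p))
    print(z0,th,w[:,1].round(1))
im=env.read_camera('wrist')
print(im[180:235:2,250:268].mean(2).astype(int))
crop(im,235,170,285,240,8,'pics/g6.png')
E
```

```text
-0.006 -0.1 [222.  207.7 206.1 204.4]
-0.006 -0.05 [216.  202.7 201.  199.3]
-0.006 0 [210.  197.6 195.9 194.4]
-0.006 0.05 [204.1 192.6 190.8 189.4]
-0.006 0.1 [198.2 187.7 185.8 184.5]
0 -0.1 [215.6 200.6 199.1 197.2]
0 -0.05 [209.6 195.5 193.8 192.1]
0 0 [203.5 190.4 188.7 187. ]
0 0.05 [197.5 185.3 183.5 182. ]
0 0.1 [191.6 180.2 178.4 177. ]
0.004 -0.1 [211.3 195.9 194.3 192.4]
0.004 -0.05 [205.3 190.6 189.  187.2]
0.004 0 [199.2 185.5 183.8 182.1]
0.004 0.05 [193.1 180.3 178.6 177. ]
0.004 0.1 [187.1 175.2 173.4 171.9]
[[233 233 230 228 223 221 220 222 223 224 220 209 202 199 200 202 203 204]
 [233 233 231 229 227 224 225 226 228 229 228 226 225 224 224 225 227 227]
 [233 233 231 228 226 225 224 226 226 228 228 227 225 224 225 226 227 228]
 [233 233 232 228 226 223 216 206 197 194 202 213 222 224 225 227 226 228]
 [233 233 231 229 225 215 187 153 128 125 139 172 204 221 224 226 227 227]
 [233 233 231 229 224 206 167 128 117 118 120 142 182 214 223 226 226 227]
 [233 233 232 229 223 205 164 126 115 117 120 138 180 213 223 225 226 227]
 [233 233 231 228 222 198 155 122 118 118 11
[... 831 characters left out ...]
123 136 149 155 155 156]
 [154 153 152 149 138 126 117 116 117 117 115 115 123 139 155 160 159 161]
 [160 160 158 152 139 125 119 115 117 117 116 117 120 138 154 161 162 160]
 [160 161 157 153 136 122 119 117 116 117 117 114 121 137 152 159 159 158]
 [156 158 155 148 134 122 118 118 116 116 115 116 121 134 151 158 157 155]
 [153 158 157 150 134 121 117 117 117 116 115 115 121 135 152 157 158 152]
 [151 154 150 141 129 118 117 116 117 117 116 116 118 132 145 153 156 147]
 [130 129 124 122 118 115 114 116 115 115 114 115 115 119 121 125 128 126]
 [118 116 120 120 119 118 115 113 113 115 114 117 117 119 118 116 118 116]
 [120 119 119 120 120 121 119 117 114 113 116 117 119 119 119 120 120 120]]
```

View pics/g6.png

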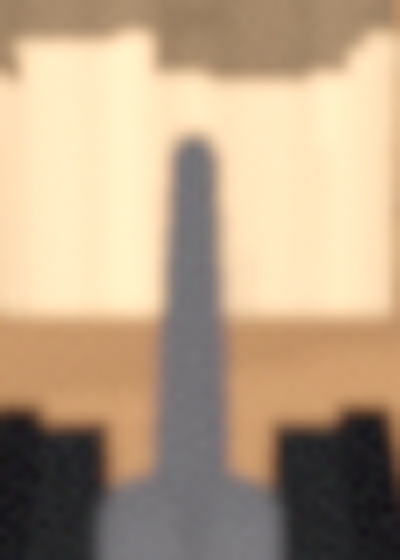

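```bash
python3 - <<'E'
from h import *
R,p,o=toolpose()
plan([(.589,.0955,.216,140)])
E
```

```text
8
[[[44.1,-0.3,-10.1],[0,np.float64(-6.76),0]],[[42.6,-0.3,-15.3],[0,np.float64(-6.76),0]],[[40.5,-0.3,-20.2],[0,np.float64(-6.76),0]],[[37.9,-0.3,-24.8],[0,np.float64(-6.76),0]],[[34.7,-0.3,-29.1],[0,np.float64(-6.76),0]],[[31.0,-0.3,-33.0],[0,np.float64(-6.76),0]],[[26.9,-0.3,-36.4],[0,np.float64(-6.76),0]],[[22.5,-0.3,-39.3],[0,np.float64(-6.76),0]]]
```

Request:
carry_out --targets '[[[44,0,-10],[0,-6.8,0]],[[42.5,0,-15.5],[0,-6.8,0]],[[40.5,0,-20],[0,-6.8,0]],[[38,0,-25],[0,-6.8,0]],[[34.5,0,-29],[0,-6.8,0]],[[31,0,-33],[0,-6.8,0]],[[27,0,-36.5],[0,-6.8,0]],[[22.5,0,-39.5],[0,-6.8,0]],[[0,0,0],[0,0,0]],[[0,0,0],[0,0,0]]]'

```text
time_s: 11.95
tool_pos: [0.5886, 0.097, 0.2134]
tool_rot: [-89.9, -0.0, 140.5]
force: [-0.0, -0.2, -0.2]
grip_width: 0.0116
```

```bash
python3 - <<'E'
from h import *
R,p,o=toolpose();print(p,o['tool_rot'],o['force'],o['grip_width'])
S=cal('scene');u=proj(S,[p])[0];print(u)
im=env.read_camera('scene');np.save('h_scene.npy',im);x,y=int(u[0])-40,int(u[1])-35;print(x,y)
crop(im,x,y,x+80,y+70,8,'pics/h1.png')
im=env.read_camera('wrist');crop(im,160,100,360,250,4,'pics/h2.png')
E
```

```text
[0.58857388 0.09696468 0.21335214] [-8.98648598e+01 -3.40057074e-02  1.40477544e+02] [-0.03296701 -0.20210511 -0.15070088] 0.011629399732481975
[297.97122743 133.37457113]
257 98
```

View pics/h1.png

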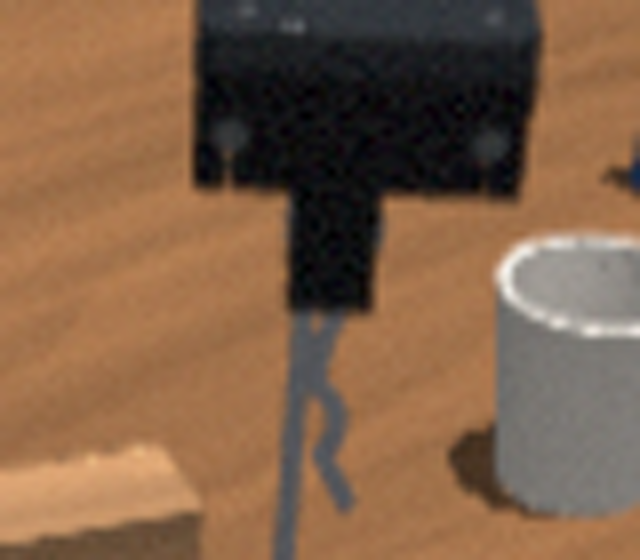

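View pics/h2.png

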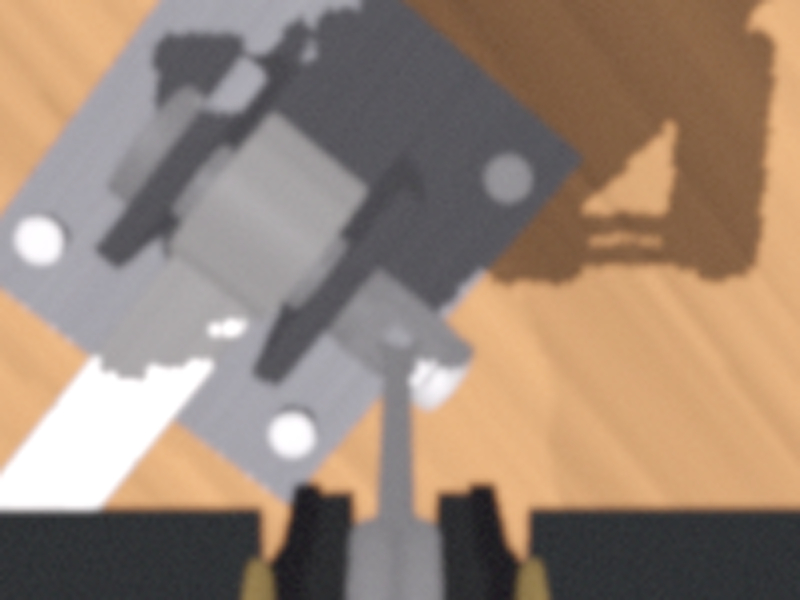

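```bash
cat > ov.py <<'E'
from lean import *
def overlay(im,q,R,p,x0,y0,w,h,s,fn,db=(0,0)):
    S=cal('scene')
    big=cv2.resize(im[y0:y0+h,x0:x0+w,::-1],None,fx=s,fy=s,interpolation=cv2.INTER_CUBIC);b2=big.copy()
    pts=[[6+13*np.cos(a),-6,60+13*np.sin(a)] for a in np.linspace(0,6.28,40)]+[[0,0,z] for z in np.linspace(-49,50,40)]+[[11+3,0,0],[18,0,-27]]
    for u in proj(S,clip_w(q,pts,R,p)): cv2.circle(b2,tuple(int(v) for v in (u+db-[x0,y0]+.5)*s),1,(0,255,0),-1)
    # finger tip/TCP
    u=proj(S,[p])[0]+db;cv2.circle(b2,tuple(int(v) for v in (u-[x0,y0]+.5)*s),3,(0,0,255),-1)
    cv2.imwrite(fn,np.hstack([big,b2]))
E
python3 - <<'E'
from ov import *
R,p,o=toolpose();im=np.load('h_scene.npy')
overlay(im,[-.0235,0,0],R,p,275,115,50,70,8,'pics/h3.png')
for th in(-.1,0,.1):print(th,proj(cal('scene'),clip_w([-.0235,0,th],[[0,0,-49],[0,0,40],[18,0,-27]],R,p)).round(1).tolist())
E
```

```text
-0.1 [[302.0, 167.7], [300.9, 131.9], [293.4, 159.6]]
0 [[297.0, 167.9], [300.0, 132.1], [289.5, 159.1]]
0.1 [[292.1, 167.7], [299.0, 132.3], [285.5, 158.3]]
```

View pics/h3.png

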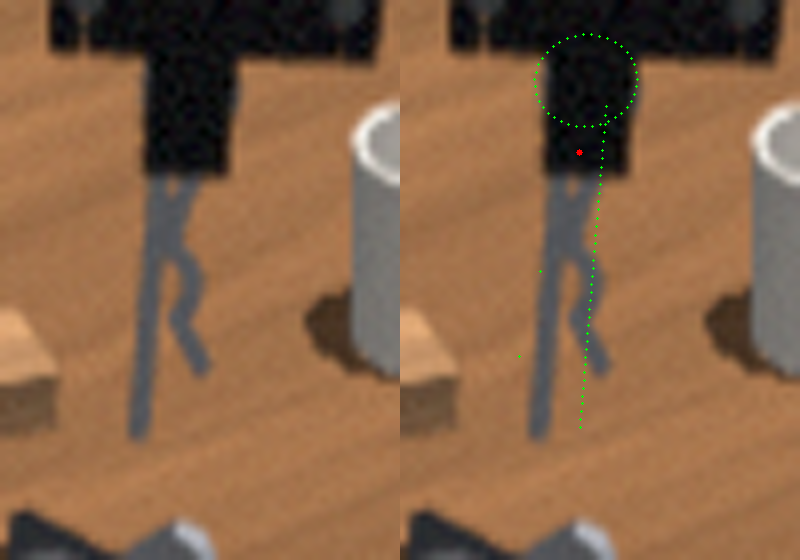

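```bash
python3 - <<'E'
s=open('lean.py').read()
s=s.replace("tz=z0*1000+dx*np.cos(th)-dz*np.sin(th);up=dz*np.cos(th)+dx*np.sin(th)","tz=z0*1000-dx*np.cos(th)-dz*np.sin(th);up=dz*np.cos(th)-dx*np.sin(th)")
s=s.replace("# th>0: tip moves toward tool +z (clip +x)","# clip x = tool -z; th>0: tip moves toward tool +z")
open('lean.py','w').write(s)
E
python3 - <<'E'
from ov import *
from scipy.optimize import least_squares
S=cal('scene');R,p,o=toolpose()
Rg=Ro.from_euler('xyz',[-90.17,0,85.93],degrees=True).as_matrix();pg=np.array([.48421,-.25129,.21625])
he=env.get_calibration('wrist')['hand_eye'];T=np.eye(4);T[:3,:3]=Rg;T[:3,3]=pg;Wm=T@he;W=(cal('wrist')[0],Wm[:3,:3].T,-Wm[:3,:3].T@Wm[:3,3])
def res(q):
    a=proj(S,clip_w(q[:3],[[0,0,-49],[18,0,-27],[0,0,33]],R,p))+q[3:5]
    g=proj(S,clip_w(q[:3],[[0,0,-49]],Rg,pg))+q[3:5]
    w=proj(W,clip_w(q[:3],[[-2.5,0,-49]],Rg,pg))
    return np.r_[(a[0]-[291.8,169.0])/.4,(a[1]-[300.2,160.8])/.4,(a[2][0]-294.2)/.4,(w[0]-[258.9,186.8])/1.0,(g[0]-[125.8,199.5])/.6,np.array(q[3:5])/1.,(q[0]+.0235)/.003]
r=least_squares(res,[-.0235,0,0,0,0],x_scale=[.01,.01,.1,1,1]);print(r.x.round(4),r.fun.round(2))
J=r.jac;print(np.sqrt(np.diag(np.linalg.inv(J.T@J))).round(4))
q=r.x
n=(clip_w(q[:3],[[0,0,-49],[0,0,0],[6,0,60]],R,p)-p)@R;print('nose, origin, coil in tool mm',(n*1000).round(1).tolist())
overlay(np.load('h_scene.npy'),q[:3],R,p,275,115,50,70,8,'pics/h4.png',q[3:5])
E
```

```text
[-0.0208 -0.0011  0.0006 -0.3518  0.3757] [-0.35  0.16  0.85  0.6  -0.34 -1.28  0.36 -0.02 -1.38 -0.35  0.38  0.91]
[0.0019 0.0015 0.0129 0.4103 0.7416]
nose, origin, coil in tool mm [[-0.0, 88.2, 4.9], [0.0, 39.2, 4.9], [0.0, -20.8, -1.1]]
```

View pics/h4.png

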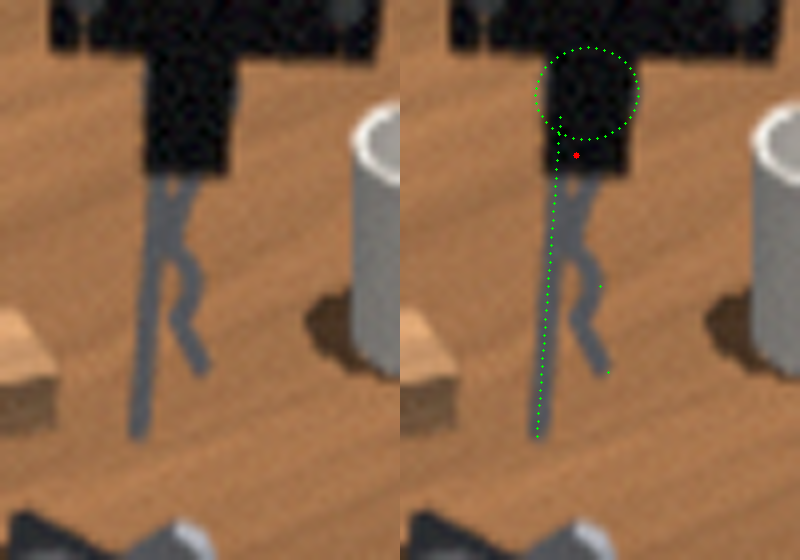

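```bash
python3 - <<'E'
from h import *
plan([(.5967,.0819,.195,101)])
E
```

```text
5
[[[-2.8,3.8,0.8],[0,np.float64(7.84),0]],[[-2.9,3.8,0.5],[0,np.float64(7.84),0]],[[-2.9,3.8,0.1],[0,np.float64(7.84),0]],[[-2.9,3.8,-0.3],[0,np.float64(7.84),0]],[[-2.8,3.8,-0.7],[0,np.float64(7.84),0]]]
```

Request:
carry_out --targets '[[[-3,4,1],[0,7.8,0]],[[-3,4,0.5],[0,7.8,0]],[[-3,4,0],[0,7.8,0]],[[-3,4,-0.5],[0,7.8,0]],[[-3,3,-0.5],[0,8,0]],[[0,0,0],[0,0,0]],[[0,0,0],[0,0,0]]]'

```text
time_s: 12.75
tool_pos: [0.5971, 0.0815, 0.1957]
tool_rot: [-90.0, 0.0, 101.2]
force: [-0.3, 0.7, -1.3]
grip_width: 0.0119
```

```bash
python3 - <<'E'
from h import *
R,p,o=toolpose();print(p,o['tool_rot'],o['force'],o['grip_width'])
im=env.read_camera('wrist');crop(im,160,100,360,250,4,'pics/i1.png');crop(im,240,165,320,225,9,'pics/i2.png')
im=env.read_camera('scene');crop(im,260,110,330,220,5,'pics/i3.png')
E
```

```text
[0.59714723 0.0815344  0.19573416] [-9.00021443e+01  1.42175060e-03  1.01193050e+02] [-0.34302912  0.65735517 -1.34775963] 0.011937989436188429
```

View pics/i1.png

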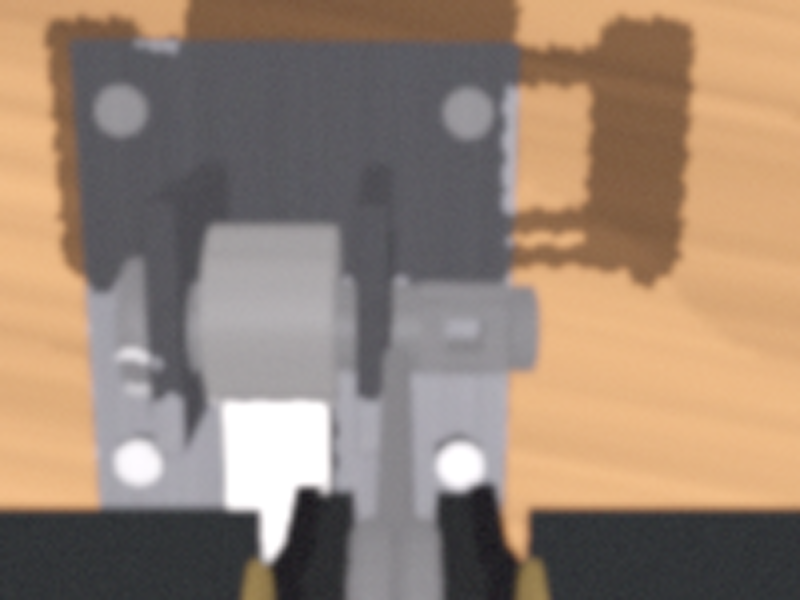

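View pics/i2.png

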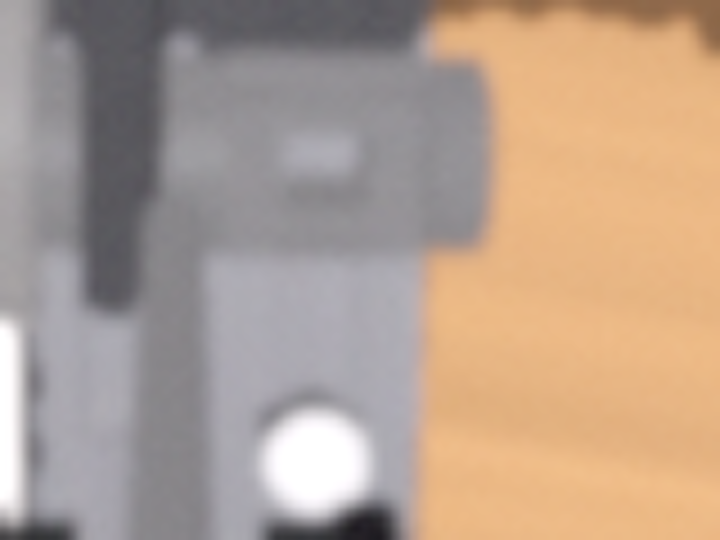

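View pics/i3.png

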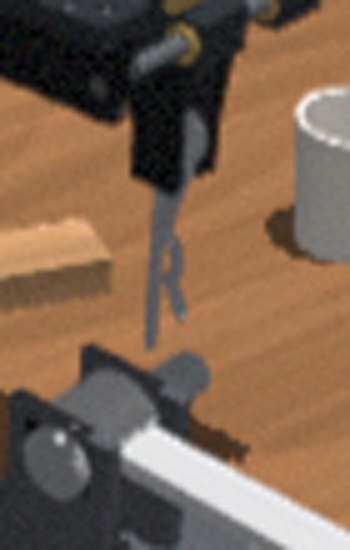

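```bash
python3 - <<'E'
from h import *
R,p,o=toolpose();W=cal('wrist')
H=onz(W,(275.2,183.2),.083);print('hole',H,(R.T@(H-p)*1000).round(1),w2st(H)*1000)
# shank axis via silhouette: rows
px=lambda u,v:(240+(u+.5)/9-.5,165+(v+.5)/9-.5)
for v in(52,150,247):
    X=onz(W,px(390,v),.075);print(v,(R.T@(X-p)*1000).round(1),w2st(X)*1000)
# nose col 259.1,row 186.5 at tool y 88.2
N=onz(W,(259.2,186.5),p[2]-.088);print('nose near edge',(R.T@(N-p)*1000).round(1))
e=px(490,150);X=onz(W,e,.075);print('pin end',w2st(X)*1000)
# project model of pin in stand frame for dx in -3,-4.5 vs px
E
```

```text
hole [0.58877411 0.09803435 0.083     ] [ 17.  112.9   5.4] [[-6.01724527 48.42562376 83.        ]]
52 [ 24.8 120.9  16.3] [[-16.97447156  56.16126482  75.        ]]
150 [ 25.  120.9   5.4] [[-6.06854886 56.44385045 75.        ]]
247 [ 25.3 120.9  -5.6] [[ 4.94705501 56.72927805 75.        ]]
nose near edge [ 1.6 88.   8.6]
pin end [[-6.10458189 67.38367157 75.        ]]
```

Request:
carry_out --targets '[[[5.5,0,0],[0,0,0]],[[5,6,-0.3],[0,0,0]],[[5,6,0],[0,0,0]],[[0,4,0],[0,0,0]],[[0,0,0],[0,0,0]],[[0,0,0],[0,0,0]]]'

```text
time_s: 13.45
tool_pos: [0.5945, 0.0979, 0.1794]
tool_rot: [-90.0, 0.0, 101.1]
force: [0.2, -0.3, -1.2]
grip_width: 0.0115
```

```bash
python3 - <<'E'
from h import *
R,p,o=toolpose();print(p,o['tool_rot'],o['force'],o['grip_width'])
im=env.read_camera('wrist');crop(im,220,160,300,220,9,'pics/j2.png')
im=env.read_camera('scene');crop(im,265,120,325,210,6,'pics/j3.png')
im=env.read_camera('top');crop(im,195,170,235,205,12,'pics/j4.png')
E
```

```text
[0.594534   0.09785884 0.17937699] [-8.99846969e+01  1.78040979e-02  1.01132077e+02] [ 0.15526912 -0.30547986 -1.17008683] 0.01152762227942754
```

View pics/j2.png

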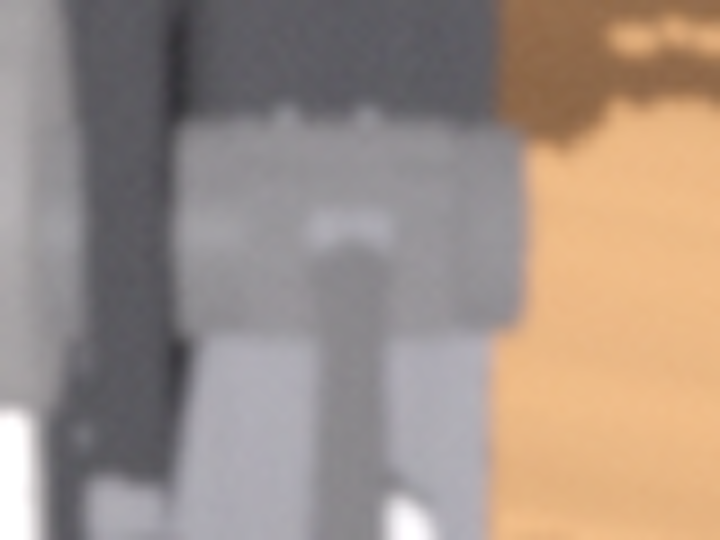

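View pics/j3.png

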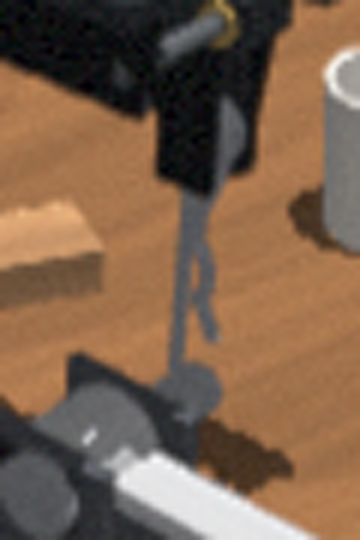

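Request:
carry_out --targets '[[[0,2,0],[0,0,0]],[[0,2,0],[0,0,0]],[[0,2,0],[0,0,0]],[[0,1,0],[0,0,0]],[[0,1,0],[0,0,0]]]'

```text
time_s: 14.1
tool_pos: [0.5945, 0.0981, 0.1714]
tool_rot: [-90.0, -0.0, 101.1]
force: [1.0, 0.0, 0.2]
grip_width: 0.0119
```

Request:
carry_out --targets '[[[0,1,0],[0,0,0]],[[0,1,0],[0,0,0]],[[0,1,0],[0,0,0]],[[0,0,0],[0,0,0]]]'

```text
time_s: 14.5
tool_pos: [0.5945, 0.0981, 0.1684]
tool_rot: [-90.0, -0.0, 101.1]
force: [-0.3, 0.2, -1.4]
grip_width: 0.0117
```

Request:
carry_out --targets '[[[0,1,0],[0,0,0]],[[0,1,0],[0,0,0]],[[0,1,0],[0,0,0]],[[0,1,0],[0,0,0]]]'

```text
time_s: 14.9
tool_pos: [0.5946, 0.0981, 0.1645]
tool_rot: [-90.0, -0.0, 101.1]
force: [0.1, -0.5, -1.5]
grip_width: 0.0114
```

```bash
python3 - <<'E'
from h import *
R,p,o=toolpose();print(p,o['tool_rot'],o['force'],o['grip_width'])
im=env.read_camera('wrist');crop(im,220,160,300,220,9,'pics/k2.png')
im=env.read_camera('scene');crop(im,265,130,325,210,7,'pics/k3.png')
E
```

```text
[0.59458728 0.09814019 0.16449999] [-9.00057126e+01 -3.00059123e-03  1.01138696e+02] [ 0.07623803 -0.51577576 -1.50466144] 0.011409917816390506
```

View pics/k2.png

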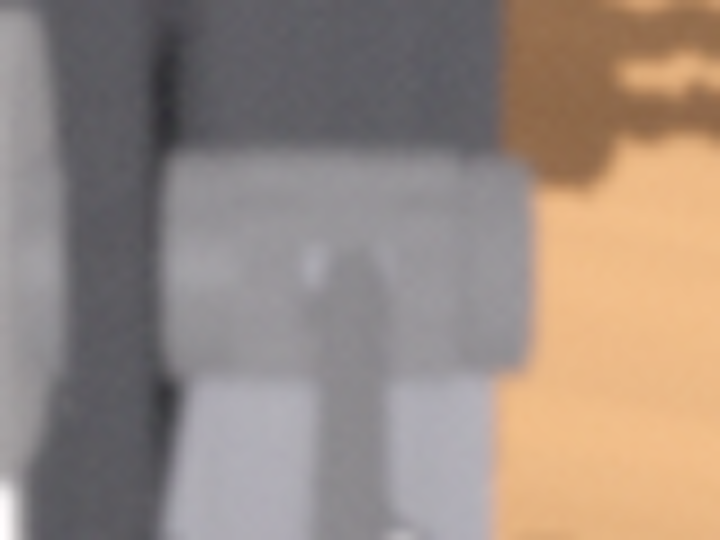

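View pics/k3.png

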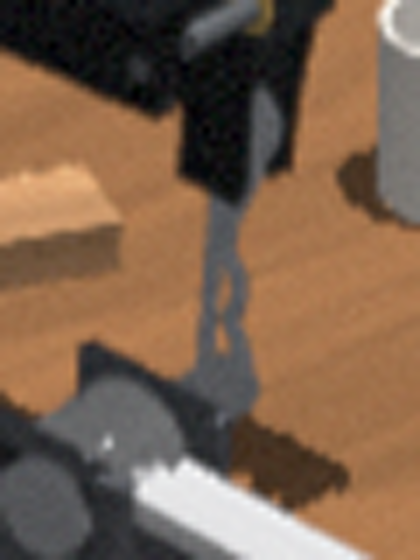

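Request:
carry_out --targets '[[[-0.5,2,-0.5],[0,0,0]],[[0,2,0],[0,0,0]],[[0,2,0],[0,0,0]],[[0,2,0],[0,0,0]],[[0,2,0],[0,0,0]]]'

```text
time_s: 15.5
tool_pos: [0.5951, 0.0977, 0.1543]
tool_rot: [-90.0, -0.0, 101.1]
force: [-0.9, -0.0, -0.4]
grip_width: 0.0115
```

Request:
carry_out --targets '[[[0,2,0],[0,0,0]],[[0,2,0],[0,0,0]],[[0,2,0],[0,0,0]],[[0,2,0],[0,0,0]],[[0,2,0],[0,0,0]]]'

```text
time_s: 16.0
tool_pos: [0.5952, 0.0977, 0.1444]
tool_rot: [-90.0, -0.0, 101.1]
force: [-0.6, 0.1, -1.3]
grip_width: 0.0115
```

```bash
python3 - <<'E'
from h import *
R,p,o=toolpose();print(p,o['tool_rot'],o['force'],o['wrist_torque'],o['grip_width'])
im=env.read_camera('wrist');crop(im,220,160,300,220,9,'pics/l2.png')
im=env.read_camera('scene');crop(im,265,130,325,210,7,'pics/l3.png')
E
```

```text
[0.59517748 0.09769706 0.14441499] [-9.00032590e+01 -2.68114025e-03  1.01135008e+02] [-0.55170952  0.09465542 -1.26744627] [0.06204232 0.00593522 0.01065941] 0.01154064049367014
```

View pics/l2.png

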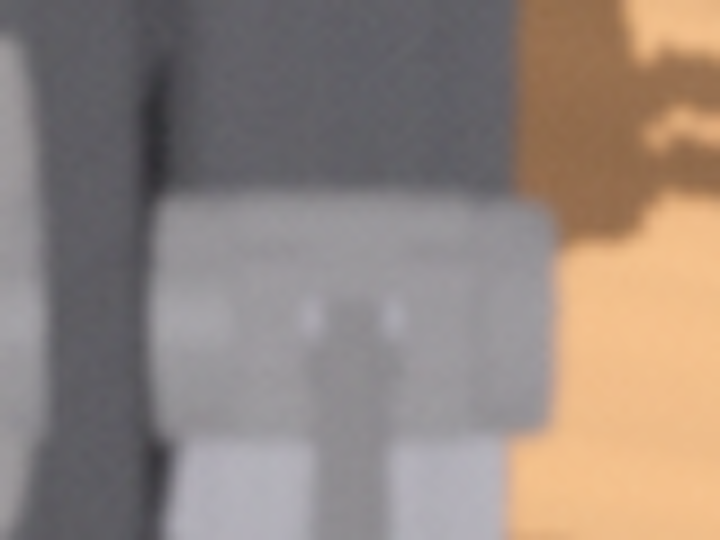

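View pics/l3.png

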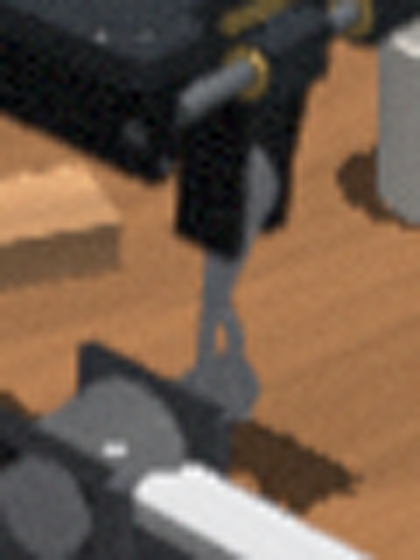

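Leg is in the hole, centred sideways, with no load. Next comes the bent leg contact.

Request:
carry_out --targets '[[[0,1.5,0],[0,0,0]],[[0,1.5,0],[0,0,0]],[[0,1.5,0],[0,0,0]],[[0,1.5,0],[0,0,0]]]'

```text
time_s: 16.5
tool_pos: [0.5953, 0.0978, 0.1386]
tool_rot: [-90.0, -0.0, 101.1]
force: [0.5, 1.4, 0.0]
grip_width: 0.0113
```

Request:
carry_out --targets '[[[0,1.5,0],[0,0,0]],[[0,1.5,0],[0,0,0]]]'

```text
time_s: 16.7
tool_pos: [0.5957, 0.0978, 0.1358]
tool_rot: [-90.1, -0.0, 101.1]
force: [0.7, -0.4, 1.3]
grip_width: 0.0114
```

Request:
carry_out --targets '[[[0,1.5,0],[0,0,0]],[[0,1.5,0],[0,0,0]]]'

```text
time_s: 16.9
tool_pos: [0.5958, 0.0978, 0.1331]
tool_rot: [-90.1, -0.0, 101.1]
force: [-0.6, 0.5, 3.9]
grip_width: 0.0114
```

Request:
carry_out --targets '[[[0,1.5,0],[0,0,0]],[[0,1.5,0],[0,0,0]],[[0,1.5,0],[0,0,0]]]'

```text
time_s: 17.2
tool_pos: [0.5955, 0.0978, 0.1281]
tool_rot: [-90.1, -0.0, 101.1]
force: [0.7, -0.1, 0.2]
grip_width: 0.0116
```

Request:
carry_out --targets '[[[0,1.5,0],[0,0,0]],[[0,1.5,0],[0,0,0]]]'

```text
time_s: 17.4
tool_pos: [0.5955, 0.0978, 0.125]
tool_rot: [-90.0, 0.0, 101.1]
force: [1.5, 0.5, 3.9]
grip_width: 0.0122
```

```bash
python3 - <<'E'
from h import *
R,p,o=toolpose();print(p,o['tool_rot'],o['force'],o['wrist_torque'],o['grip_width'])
im=env.read_camera('wrist');crop(im,200,140,310,240,6,'pics/m2.png')
im=env.read_camera('scene');crop(im,265,130,325,210,7,'pics/m3.png')
E
```

```text
[0.59552606 0.09781186 0.12504636] [-9.00493693e+01  5.09266122e-04  1.01138605e+02] [1.45538311 0.47527238 3.88493718] [ 0.16170316 -0.44537642 -0.01954544] 0.012168672527042994
```

View pics/m3.png

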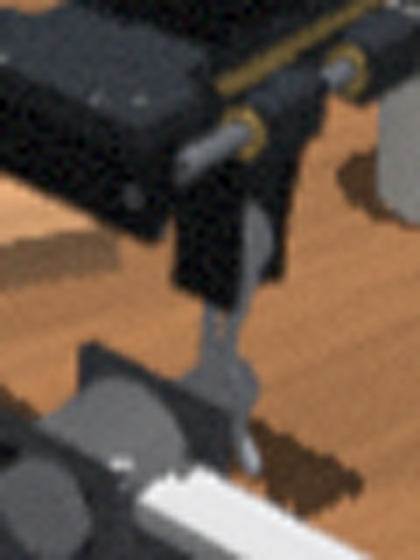

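View pics/m2.png

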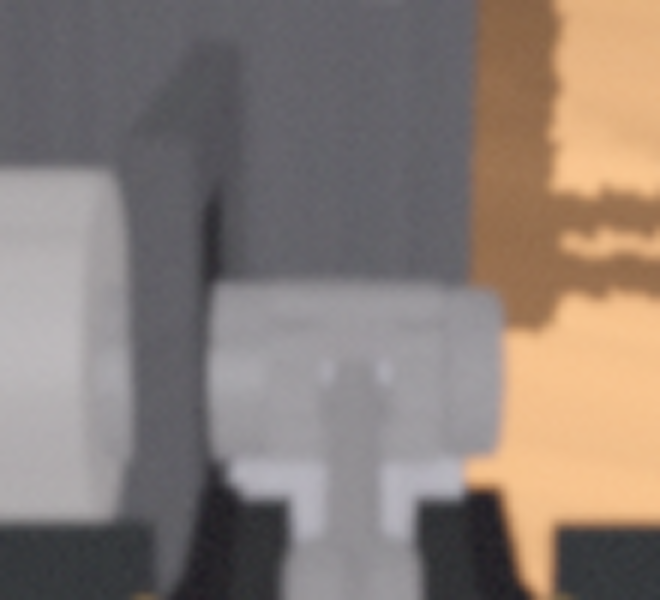

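Request:
carry_out --targets '[[[0,1,0],[0,0,0]],[[0,1,0],[0,0,0]],[[0,1,0],[0,0,0]]]'

```text
time_s: 17.8
tool_pos: [0.5954, 0.0978, 0.1223]
tool_rot: [-90.0, -0.0, 101.1]
force: [1.9, -0.1, 0.8]
grip_width: 0.0118
```

Request:
carry_out --targets '[[[0,1,0],[0,0,0]],[[0,1,0],[0,0,0]],[[0,1,0],[0,0,0]]]'

```text
time_s: 18.1
tool_pos: [0.595, 0.0977, 0.1187]
tool_rot: [-90.0, 0.0, 101.1]
force: [3.7, 0.5, -0.6]
grip_width: 0.0121
```

Request:
carry_out --targets '[[[0,1,0],[0,0,0]],[[0,1,0],[0,0,0]]]'

```text
time_s: 18.3
tool_pos: [0.595, 0.0977, 0.1169]
tool_rot: [-90.0, -0.0, 101.1]
force: [2.5, 0.2, 0.3]
grip_width: 0.012
```

Request:
carry_out --targets '[[[0,1,0],[0,0,0]],[[0,1,0],[0,0,0]]]'

```text
time_s: 18.5
tool_pos: [0.5955, 0.0978, 0.1156]
tool_rot: [-90.0, -0.0, 101.1]
force: [1.8, 1.0, 5.4]
grip_width: 0.0113
```

Request:
carry_out --targets '[[[0,1,0],[0,0,0]],[[0,1,0],[0,0,0]]]'

```text
time_s: 18.7
tool_pos: [0.5958, 0.0978, 0.1148]
tool_rot: [-90.1, -0.0, 101.1]
force: [0.3, -0.8, 13.1]
grip_width: 0.0117
```

```bash
python3 - <<'E'
from h import *
R,p,o=toolpose();print(p,o['tool_rot'],o['force'],o['wrist_torque'],o['grip_width'])
im=env.read_camera('wrist');crop(im,200,140,310,240,6,'pics/n2.png')
im=env.read_camera('scene');crop(im,265,130,325,210,7,'pics/n3.png')
E
```

```text
[0.59583597 0.09780371 0.11478102] [-9.00885257e+01 -3.53557150e-02  1.01135525e+02] [ 0.25181544 -0.76880447 13.08536204] [ 0.03808296  0.1909765  -0.0567716 ] 0.01168102540129551
```

View pics/n3.png

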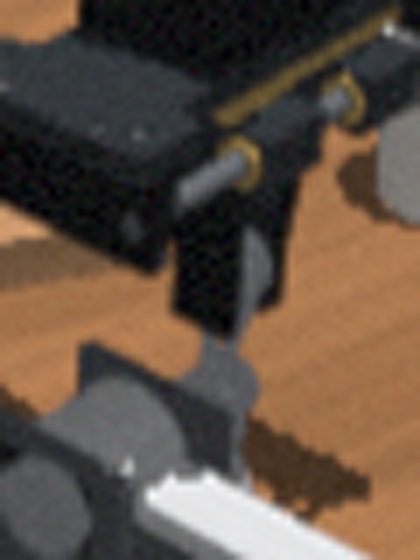

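View pics/n2.png

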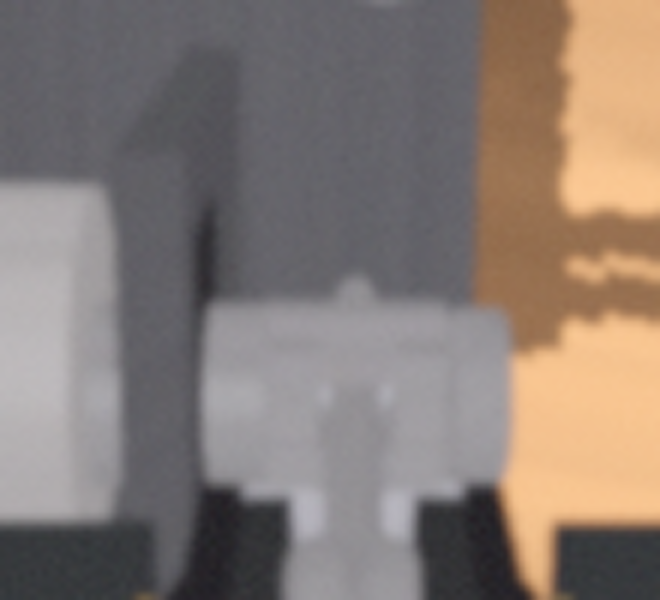

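Request:
carry_out --targets '[[[0,1,0],[0,0,0]],[[0,1,0],[0,0,0]],[[0,0,0],[0,0,0]]]'

```text
time_s: 19.1
tool_pos: [0.5961, 0.0978, 0.1142]
tool_rot: [-90.1, -0.1, 101.1]
force: [-2.1, -0.2, 16.4]
grip_width: 0.0119
```

Request:
carry_out --targets '[[[0,-1.5,0],[0,0,0]],[[0,-1,0],[0,0,0]],[[0,0,0],[0,0,0]]]'

```text
time_s: 19.4
tool_pos: [0.5957, 0.0977, 0.1144]
tool_rot: [-90.1, -0.0, 101.1]
force: [0.6, -0.3, 6.7]
grip_width: 0.0115
```

```bash
python3 - <<'E'
from ov import *
R,p,o=toolpose();print(p,o['tool_rot'],o['force'],o['wrist_torque'],o['grip_width'])
im=env.read_camera('scene');np.save('o_scene.npy',im)
overlay(im,[-.0208,-.0011,0],R,p,268,140,50,65,8,'pics/o1.png',(-.35,.38))
E
```

```text
[0.59565339 0.09774837 0.11444399] [-9.00730285e+01 -1.75738545e-02  1.01133895e+02] [ 0.594459   -0.26887175  6.69596429] [ 0.08947738 -0.28764574  0.02743929] 0.011545911039391578
```

View pics/o1.png

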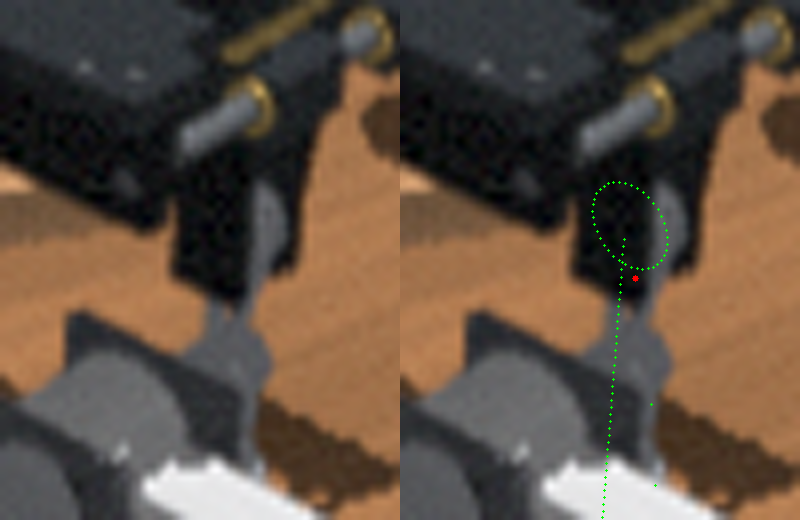

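Request:
carry_out --targets '[[[0,-1,0],[0,0,0]],[[0,-0.5,0],[0,0,0]],[[0,0,0],[0,0,0]]]'

```text
time_s: 19.75
tool_pos: [0.5953, 0.0977, 0.1148]
tool_rot: [-90.0, 0.0, 101.1]
force: [2.8, 1.1, 0.3]
grip_width: 0.0117
```

Request:
carry_out --targets '[[[0,0,0],[0,0,0]],[[0,0,0],[0,0,0]],[[0,0,0],[0,0,0]],[[0,0,0],[0,0,0]]]' --jaw 0.5

```text
time_s: 20.15
tool_pos: [0.5945, 0.0976, 0.1146]
tool_rot: [-89.9, -0.0, 101.1]
force: [0.2, -0.1, -0.5]
grip_width: 0.0359
```

Request:
carry_out --targets '[[[0,-15,0],[0,0,0]],[[0,-30,0],[0,0,0]],[[0,-40,0],[0,0,0]],[[0,0,30],[0,0,0]],[[0,0,30],[0,0,0]],[[0,0,0],[0,0,0]]]'

```text
time_s: 20.75
tool_pos: [0.5338, 0.0852, 0.2014]
tool_rot: [-90.0, -0.1, 101.1]
force: [-0.3, 0.1, 0.1]
grip_width: 0.0438
```

```bash
python3 - <<'E'
from ov import *
R,p,o=toolpose();print(p,o['tool_rot'],o['force'],o['grip_width'])
im=env.read_camera('scene');crop(im,250,130,330,210,8,'pics/p1.png')
im=env.read_camera('top');crop(im,190,160,270,220,9,'pics/p2.png')
im=env.read_camera('wrist');cv2.imwrite('pics/p3.png',im[:,:,::-1])
E
```

```text
[0.53376228 0.08517188 0.20135367] [-89.95823972  -0.12803798 101.09944623] [-0.3333045   0.12692087  0.138058  ] 0.04380851586066892
```

View pics/p1.png

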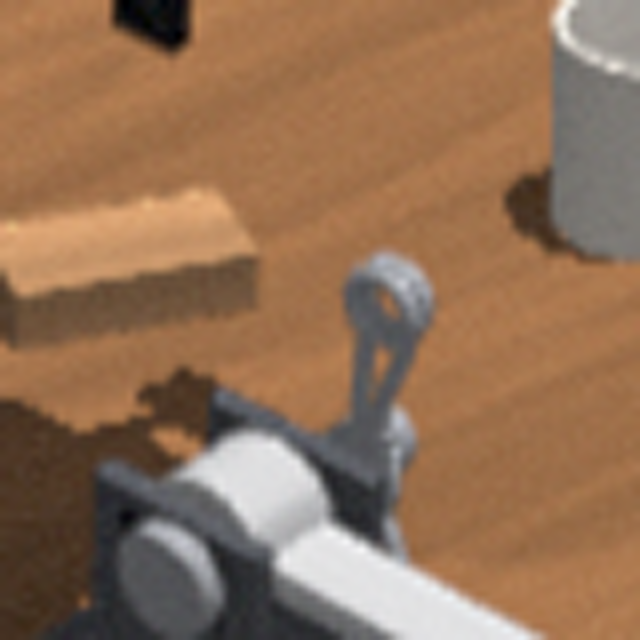

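View pics/p3.png

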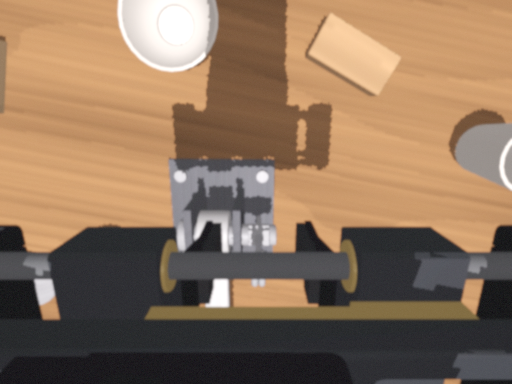

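```bash
python3 - <<'E'
from ov import *
S=cal('scene');im=env.read_camera('scene')
a=np.radians(11);c=np.array([np.cos(a),np.sin(a),0]);y=np.array([-np.sin(a),np.cos(a),0])
big=cv2.resize(im[130:210,250:330,::-1],None,fx=8,fy=8,interpolation=cv2.INTER_CUBIC)
for dz,col in((0,(0,255,0)),(.005,(0,0,255))):
    O=np.array([.589,.0965,.075+dz])
    pts=[O+c*(6+13*np.cos(t))/1000+y*yy+np.array([0,0,(60+13*np.sin(t))/1000]) for t in np.linspace(0,6.28,50) for yy in(-.003,.003)]
    for u in proj(S,np.array(pts))+[-.35,.38]: cv2.circle(big,tuple(int(v) for v in (u-[250,130]+.5)*8),1,col,-1)
cv2.imwrite('pics/q1.png',big[80:400])
for dz in(0,.005):
    print(proj(S,[[.589+.0059,.0965+.0011,.148+dz]])+[-.35,.38])
E
```

```text
[[297.68535113 161.42953189]]
[[297.84287547 159.48285817]]
```

View pics/q1.png

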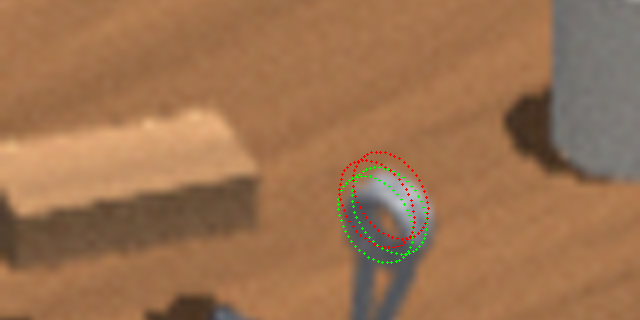

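View pics/p2.png

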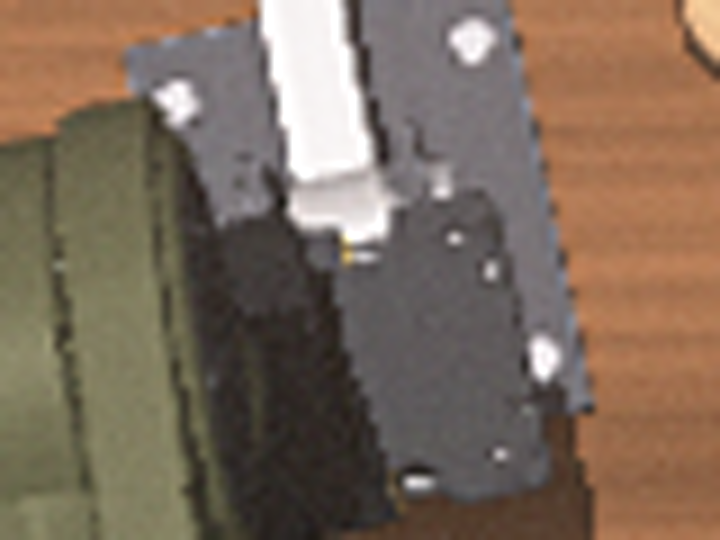

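```bash
python3 - <<'E'
from h import *
im=env.read_camera('scene');cv2.imwrite('pics/r1.png',im[:,:,::-1]);print(env.get_obs()['time_s'],env.get_obs()['force'])
E
```

```text
21.0 [ 0.10188645 -0.15301698 -0.2119408 ]
```

View pics/r1.png

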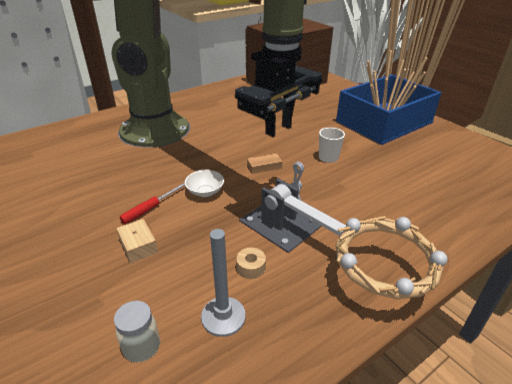

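The picture shows the clip standing in the pin at about (297,172), the head flush at about (275,200), the block empty and the bystanders where they were.

```bash
python3 -c "
from cell import env
print(env.sign_off())"
```

```text
the job is handed in; nothing more can be done
None
```

The pin is fully home and the clip is through its cross hole, hugging the shank. I let go and handed the job in at about 21 s of the 58 s allowed.

- **Pin:** I pushed the head with the shut fingers at about 3 N until it stopped moving. Pushing a little further only raised the force to about 7 N. The head looks flush with the cheek in the last picture.
- **Clip:** I lifted it straight out of the block and found it was turned the opposite way round to what I had first read. I corrected for that before the hole. The nose then went into the hole with no load that I could feel.
- **Snap:** The bent leg met the shank, and the force eased and then rose at the stop, to 16 N at most. I relieved that force before opening the jaw.

**Last checks:** The coil sits within about 1 mm of the expected home height in the scene picture. The bent leg is on the far side of the shank, the bystanders look unmoved, and the robot is clear with no load.

**Disagreements:**
- My fit of the stand put the pin about 6 mm off to the -x side, against the stated 3 to 4.5 mm. I placed the nose from the wrist camera instead.
- I sampled at most about 4 N while the bent leg slid over the shank, less than the 10 to 18 N given as the upper range. I did not read the bent leg's spread directly, so the hug is judged from the pictures and the stop height.

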